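Nest the measuring cups in the drawer tray

TASK

Put the four measuring cups away as one nest: stand the blue cup, the largest, on the floor of the wide compartment of the bamboo tray, then set the green one in it, then the yellow one in the green, and last the red one in the yellow. Each cup must sit fully down and upright, with its handle along the length of the tray, pointing to either end. Leave the brush, mug, pepper mill and jar where they are.

Things in the scene. Friction and masses are not known exactly. Their poses are not given: they have to be found in the camera images.
- cup_250: blue plastic measuring cup (largest, about 250 ml), loose, about 50 g, on the worktop. Outer diameter 106 at the rim, 103 at the foot, height 32, wall 2.2, floor 3. Flat level handle along its -x, 13 wide, 6 thick, top flush with the rim, from the wall to 103 from the axis. Origin: centre of the underside.
- cup_125: green plastic measuring cup (second largest, about 125 ml), loose, about 34 g, on the worktop. Outer diameter 71 at the rim, 68 at the foot, height 38, wall 2.2, floor 3. Flat level handle along its -x, 13 wide, 6 thick, top flush with the rim, from the wall to 85.5 from the axis. Origin: centre of the underside. Nested: underside 3 above that of the cup around it; handles 3 or more apart.
- cup_80: yellow plastic measuring cup (second smallest, about 80 ml), loose, about 27 g, on the worktop. Outer diameter 55.6 at the rim, 52.6 at the foot, height 44, wall 2.2, floor 3. Flat level handle along its -x, 13 wide, 6 thick, top flush with the rim, from the wall to 77.8 from the axis. Origin: centre of the underside. Nested: underside 3 above that of the cup around it; handles 3 or more apart.
- cup_60: red plastic measuring cup (smallest, about 60 ml), loose, about 22 g, on the worktop. Outer diameter 43 at the rim, 40 at the foot, height 52, wall 2.2, floor 3. Flat level handle along its -x, 13 wide, 6 thick, top flush with the rim, from the wall to 71.5 from the axis. Origin: centre of the underside. Nested: underside 3 above that of the cup around it; handles 3 or more apart.
- compartment (a point): floor centre of the wide, empty compartment (200 x 124 inside, along this frame's x and y) of a fixed pale bamboo tray, 212 x 190, 22 high; walls 6 thick. This point lies 5 above the worktop; the walls rise 17 above it. x: along the tray's length. Beyond the wall at y +62 is the narrow compartment, 48 wide, with the brush.
- pastry_brush: bystander: wooden pastry brush 172 long, 26 wide, 12 thick, lying along the tray in its narrow compartment, bristles to its +x. Origin: underside, near the middle of its length (90 from the handle's end). Leave it alone
- mug: bystander: dark slate-grey stoneware mug, 80 in diameter, 88 high, handle at its +y. Origin: centre of the underside. Leave it alone
- pepper_mill: bystander: dark wooden pepper mill, 54 in diameter, 138 high. Origin: centre of the underside. Leave it alone
- jar: bystander: amber glass jar with a steel lid, 72 in diameter, 110 high. Origin: centre of the underside. Leave it alone
There are look-alikes about, which are no part of the job. What is shaped like the cup_80 but orange is not meant.

How it is judged:
On the way, in this order (a step that is already met when the one before it is completed fails the run):
1. the blue cup stands released in the wide compartment, its handle along the tray (x of cup_250 in the frame of compartment between -0.052 and 0.052 m and y of cup_250 in the frame of compartment between -0.014 and 0.014 m and z of cup_250 in the frame of compartment below 0.004 m and angle between cup_250's own z axis and vertical below 0.07 rad and angle between the x axis of cup_250 and the x axis of compartment, either way round below 0.35 rad and contact force between the fingers and cup_250 below 0.1 N and linear speed of cup_250 below 0.02 m/s and angular speed of cup_250 below 0.2 rad/s), for 0.2 s.
2. the green cup sits released in the blue one, in the tray (all of step 1 and horizontal distance between cup_125 and cup_250 below 0.02 m and z of cup_125 in the frame of cup_250 between 0.001 and 0.0055 m and angle between cup_125's own z axis and vertical below 0.07 rad and angle between the x axis of cup_125 and the x axis of compartment, either way round below 0.35 rad and contact force between the fingers and cup_125 below 0.1 N and linear speed of cup_125 below 0.02 m/s and angular speed of cup_125 below 0.2 rad/s), for 0.2 s.
3. the yellow cup sits released in the green one (all of step 2 and horizontal distance between cup_80 and cup_125 below 0.0095 m and z of cup_80 in the frame of cup_125 between 0.001 and 0.0055 m and angle between cup_80's own z axis and vertical below 0.07 rad and angle between the x axis of cup_80 and the x axis of compartment, either way round below 0.35 rad and contact force between the fingers and cup_80 below 0.1 N and linear speed of cup_80 below 0.02 m/s and angular speed of cup_80 below 0.2 rad/s), for 0.2 s.
4. the red cup sits released in the yellow one (all of step 3 and horizontal distance between cup_60 and cup_80 below 0.0075 m and z of cup_60 in the frame of cup_80 between 0.001 and 0.0055 m and angle between cup_60's own z axis and vertical below 0.07 rad and angle between the x axis of cup_60 and the x axis of compartment, either way round below 0.35 rad and contact force between the fingers and cup_60 below 0.1 N and linear speed of cup_60 below 0.02 m/s and angular speed of cup_60 below 0.2 rad/s), for 0.2 s.
At the end, for the whole second after the job is handed in: Blue cup on the wide compartment's floor (axis within 52 mm of its centre lengthwise, 14 mm crosswise); green in blue, yellow in green, red in yellow, each fully down (underside at most 5.5 mm above the next); all upright, handles within 20 degrees of the tray's length, released, at rest (all of step 4); the robot touches nothing.
It fails at once if the pastry brush is moved by more than 25 mm or tipped (distance of pastry_brush from where it was at the start of the episode above 0.025 m or angle between pastry_brush's own z axis and vertical above 0.35 rad).
It fails at once if the mug is moved by more than 25 mm or tipped (distance of mug from where it was at the start of the episode above 0.025 m or angle between mug's own z axis and vertical above 0.35 rad).
It fails at once if the pepper mill is moved by more than 25 mm or tipped (distance of pepper_mill from where it was at the start of the episode above 0.025 m or angle between pepper_mill's own z axis and vertical above 0.35 rad).
It fails at once if the jar is moved by more than 25 mm or tipped (distance of jar from where it was at the start of the episode above 0.025 m or angle between jar's own z axis and vertical above 0.35 rad).
It also fails if it takes over 115 s, if anything falls off the work surface, if the arm or the gripper's body presses on something with over 40 N, if the wrist force passes 120 N, or if a joint passes its speed limit or range.

ROBOT

A 7-joint arm with a two-finger parallel gripper is mounted at the origin on the work surface. World frame = base frame: x ahead of the robot, y to its left, z up, the work surface at z = 0. Lengths are in m, angles in rad, forces in N, time in s.
With the tool pointing down it reaches from about 0.4 to 0.85 m from the base axis. Payload 10.4 kg.
Tool frame: the origin (TCP) lies midway between the tips of the shut fingers; the grasp point (between the pads) lies 19 mm behind it; z points along the fingers, y is the line along which they close (so a half turn about z gives the same grasp; the last joint's range is limited). The gripper opens to 85 mm and grips with 20 to 120 N. Pads are 22 mm wide; open, the fingers measure 114 mm over their backs; the gripper's body (76 mm by 85 mm) begins 54 mm behind the grasp point. The pads swing forward as they close: fully open they stand 13 mm farther back than shut.
Start: joints at [1.111, 0.332, -0.065, 1.46, 0.022, 1.35, -0.088], TCP at [0.264, -0.566, 0.231] pointing down, gripper open.
Joint ranges: [-2.6, 2.6], [-0.5, 2.12], [-1.47, 1.34], [0.16, 2.42], [-1.27, 4.41], [0.06, 2.06], [-2.6, 2.6]. Speed limits (rad/s): [2.22, 2.22, 2.79, 2.79, 3.14, 3.14, 3.14].

INTERFACE

Orientations are given as a unit quaternion [x, y, z, w].
In Python, from bench import get_obs, cams, env, models gives the robot as it stands.
- The arm moves only by the shell command python3 -m handwheel 'ROWS' [FORCE]. ROWS is text: rows parted by semicolons, each of 7 numbers parted by spaces: the closure, from -1 (fully open) to 1 (shut), then the shift along the tool's x, y, z in m, then the turn, a rotation vector about the tool's x, y, z in degrees. A call has exactly 5 rows; each row is the pose to reach, as a shift and turn from the pose commanded when the call began, along the tool's axes at that moment; what a row does not reach only later rows make up. A row lasts 1/8 s, in which the tool goes at most 62.5 mm and 10.7 degrees, less where a joint would pass 70% of its speed; a pose out of reach is approached as far as the arm can. A call with a gripper value outside its range is refused whole. The fingers move at their own pace and stop on an object; FORCE is the grip in N (left out, the last holds). Time passes only in rows, so rows that repeat a pose let the fingers close, or fill a call up. It gives the time, the measured TCP pose, the force, the opening and the grip force at its end, in the units of the state.
- get_obs(): the state, without advancing time (a new reading comes with each control period).
- cams.get_image(name): name is "scene" or "top"; returns a dict with "pixels" (400x640x3 uint8, blue, green, red), "z_map" (400x640 float32, m along the optical axis (not along the pixel's ray), 0 where there is no reading), "mtx" (3x3 intrinsics, pixels), "dist_coeffs" ([k1, k2, p1, p2, k3] as OpenCV has them; the pictures are not rectified), "R" (3x3) and "t" (3): a world point X has camera coordinates R X + t. Camera axes: x right, y down, z forward; pixel columns grow to the right and rows downward; lengths in m; the calibration is good to about 2 mm. A picture is of the moment at which its call begins.
- env.job_done(): hands the job in; it is judged then, once.
Trained networks look in the newest picture that a camera, given by its name, has taken for a name from the list of things; names that differ only in an ending like _2 or _b are one class to them, and where a whole thing is asked for, a point or a joint stands for the part that bears it (a point fixed in the world has none). Each returns a list of dicts, best first, with "score" (0 to 1); they miss things now and then, are a little off and sometimes report something else, mostly with a low value. They report only what shows in the picture. A call takes as long as a camera call. They do not tell look-alikes from the thing itself.
- models.outline_of(query, camera): "mask" (400x640 bool, what is visible of it) and "rect" ([centre column, centre row, width, height] in pixels, round what is visible of it).
- models.place_of(query, camera): "xy" ([column, row] in pixels: a listed point, or the origin of a listed thing).
The state is a dict: "clock": time; "joint_pos": joint angles; "joint_vel": joint speeds; "joint_efforts": joint torques, N m; "ee_pos": TCP position; "orientation": TCP orientation; "wrist_force": force on the tool from outside, world axes, zero at the start; "torque": the same for the moment, N m; "finger_gap": opening from 0.0 (shut) to 1.0 (fully open); "grip_force": force on a finger pad.
Only numpy, scipy, OpenCV 4.12 (cv2) and the standard library are available. Lean on these libraries where they do the work, as an engineer would, in place of code of your own. Each camera call takes 0.05 s, during which the arm holds its last target. There are 200 camera calls.

## Working session

There is one attempt and no reset: what is moved stays moved. The work goes in short steps, Python scripts to look and compute and a shell command to move; the robot and the scene stay as the last step left them, time stands still between calls to the robot, and variables do not carry over. Pictures are saved under pics/ and viewed, at most 14 in all, crops included, and the job is handed in when it is done.

```bash
mkdir -p pics; ls; python3 - <<'E'
from bench import get_obs, cams, env, models
import cv2
print(get_obs())
for n in ("scene","top"):
    im=cams.get_image(n); cv2.imwrite(f"pics/{n}0.png",im["pixels"]); print(n,im["mtx"],im["dist_coeffs"],im["R"],im["t"])
E
```

```text
pics
{'clock': 0.0, 'joint_pos': array([ 1.11143654,  0.33286154, -0.06470205,  1.46098633,  0.02158804,
        1.34991021, -0.08847486]), 'joint_vel': array([ 9.52439352e-05,  7.46959197e-04,  1.19682538e-03, -2.99756882e-03,
        4.76909602e-05,  2.07142860e-03,  3.27121281e-04]), 'joint_efforts': array([-8.90526953e-04, -6.25444150e+01,  4.89601213e-02, -3.91609454e+01,
        1.62502105e-02,  9.89945547e-03, -8.83981869e-06]), 'ee_pos': array([ 0.26420774, -0.56596786,  0.23050091]), 'orientation': array([ 9.76244434e-01,  2.16670866e-01, -1.87665299e-04, -7.10829814e-04]), 'wrist_force': array([ 0.25294963, -0.19029304, -0.41288708]), 'torque': array([-0.04156634,  0.02909999,  0.01780387]), 'grip_force': 0.0, 'finger_gap': 1.000312981581468}
scene [[485.69377104   0.         307.48619201]
 [  0.         485.69377104 189.64847585]
 [  0.           0.           1.        ]] [-0.13207509  0.          0.          0.          0.        ] [[ 0.8947628   0.44648048 -0.00739759]
 [ 0.36101574 -0.7330398  -0.57647227]
 [-0.26280634  0.5131353  -0.81708322]] [-0.52678569 -0.15588783  1.72820998]
top [[486.11005378   0.         323.03568106]
 [  0.         486.11005378 202.14036352]
 [  0.           0.           1.        ]] [-0.02577911  0.          0.          0.          0.        ] [[-0.02170785 -0.9996098  -0.01757913]
 [-0.98060616  0.0247143  -0.19442419]
 [ 0.19478278  0.01301768 -0.98076002]] [0.04254762 0.57619391 1.30881134]
```

View pics/top0.png

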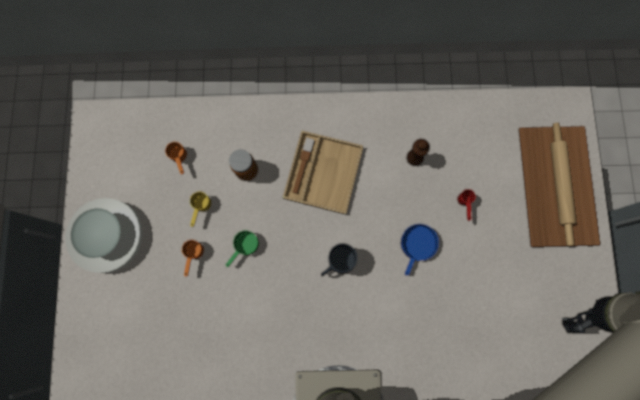

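View pics/scene0.png

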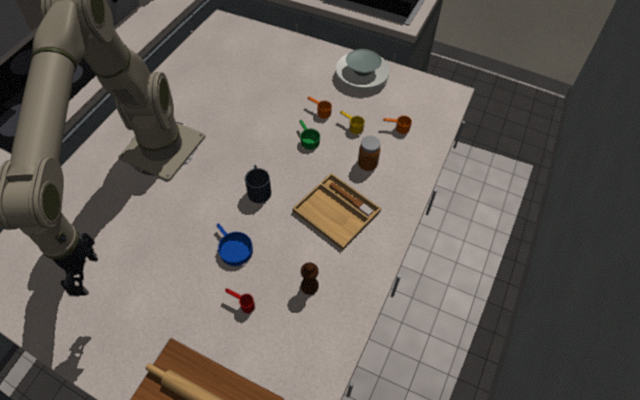

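The top view shows:
- **Cups:** blue at (420,243), red at (467,197), green at (246,243) and yellow at (200,202).
- **Look-alikes for yellow:** orange cups at (176,151) and (192,249). Yellow is the one at (200,202).
- **Tray:** at about (324,172), with the wide compartment on its right.

Next I measure all of them by fitting the known shapes to the masks in both cameras.

```bash
cat > h.py <<'E'
from bench import get_obs, cams, env, models
import numpy as np, cv2
from scipy.optimize import minimize
from scipy.spatial.transform import Rotation as Rot
CUP={'cup_250':(53,51.5,32,103),'cup_125':(35.5,34,38,85.5),'cup_80':(27.8,26.3,44,77.8),'cup_60':(21.5,20,52,71.5)}
HUE={'cup_250':(105,125),'cup_125':(55,90),'cup_80':(22,35),'cup_60':(0,6)}
def proj(im,X): return cv2.projectPoints(np.asarray(X,float),cv2.Rodrigues(im['R'])[0],im['t'],im['mtx'],im['dist_coeffs'])[0][:,0]
def ray(im,uv,z):
    "pixel(s) -> world at height z"
    p=cv2.undistortPoints(np.asarray(uv,float).reshape(-1,1,2),im['mtx'],im['dist_coeffs'])[:,0]
    d=np.c_[p,np.ones(len(p))]@im['R']; c=-im['R'].T@im['t']; return c+d*((z-c[2])/d[:,2])[:,None]
def cloud(im,mask):
    v,u=np.nonzero(mask&(im['z_map']>0)); p=cv2.undistortPoints(np.c_[u,v].astype(float).reshape(-1,1,2),im['mtx'],im['dist_coeffs'])[:,0]
    z=im['z_map'][v,u][:,None]; return (np.c_[p,np.ones(len(p))]*z-im['t'])@im['R']
def sil(im,name,x,y,yaw,z0,S=4):
    ro,rf,h,L=[v/1000 for v in CUP[name]]; a=np.linspace(0,2*np.pi,48,endpoint=False); c=np.c_[np.cos(a),np.sin(a)]
    body=np.r_[np.c_[c*ro,0*a+h],np.c_[c*rf,0*a]]
    hd=np.array([[-X,Y,Z] for X in(ro-.002,L) for Y in(-.0065,.0065) for Z in(h-.006,h)])
    m=np.zeros((400*S,640*S),np.uint8); Rz=Rot.from_euler('z',yaw).as_matrix()
    for P in(body,hd):
        q=(proj(im,P@Rz.T+[x,y,z0])+.5)*S-.5
        cv2.fillConvexPoly(m,cv2.convexHull(np.round(q).astype(np.int32)),1)
    return m
def colmask(im,name,near,r=45):
    hsv=cv2.cvtColor(im['pixels'],cv2.COLOR_BGR2HSV); lo,hi=HUE[name]
    m=(hsv[...,0]>=lo)&(hsv[...,0]<=hi)&(hsv[...,1]>110)&(hsv[...,2]>30)
    if name=='cup_60': m|=(hsv[...,0]>174)&(hsv[...,1]>110)&(hsv[...,2]>30)
    V,U=np.mgrid[:400,:640]; return m&(np.hypot(U-near[0],V-near[1])<r)
def fit(name,ims,masks,x0,z0=0.,S=4):
    big=[]
    for m in masks:
        v,u=np.nonzero(m); b=(slice(max(0,v.min()-15)*S,(v.max()+15)*S),slice(max(0,u.min()-15)*S,(u.max()+15)*S))
        big.append((cv2.resize(m.astype(np.float32),None,fx=S,fy=S,interpolation=cv2.INTER_LINEAR)[b]>.5,b))
    def cost(p):
        c=0
        for im,(m,b) in zip(ims,big):
            s=sil(im,name,p[0],p[1],p[2],z0)[b]>0; c+=1-(s&m).sum()/(s|m).sum()
        return c/len(ims)
    best=min((minimize(cost,x0,method='Nelder-Mead',options=dict(initial_simplex=np.array([x0,x0+d*[.012,0,0],x0+d*[0,.012,0],x0+d*[0,0,.25]]),maxiter=120)) for d in(1,-1)),key=lambda r:r.fun)
    return best.x,1-best.fun
def go(tx,ty,tz,yaw=None):
    "target TCP, yaw = direction of tool x in world (mod pi) -> rows in tool axes"
    o=get_obs(); R=Rot.from_quat(o['orientation']); s=R.inv().apply(np.array([tx,ty,tz])-o['ee_pos'])*1000
    X=R.as_matrix()[:,0]; cur=np.arctan2(X[1],X[0]); yaw=cur if yaw is None else yaw
    dy=(yaw-cur+np.pi/2)%np.pi-np.pi/2
    T=Rot.from_euler('z',cur+dy)*Rot.from_euler('x',np.pi); rv=np.degrees((R.inv()*T).as_rotvec())
    print('shift mm',s.round(1),'turn deg',rv.round(1),'j7',o['joint_pos'][6].round(2),'clk',round(o['clock'],2))
E
cat > m.py <<'E'
from h import *
ims={n:cams.get_image(n) for n in('scene','top')}
for n in CUP:
    near={}; 
    for c in ims:
        r=models.outline_of(n,c); print(n,c,[(round(q['score'],2),np.round(q['rect'],0).tolist()) for q in r])
        ok=[q for q in r if colmask(ims[c],n,(320,200),999)[q['mask']].mean()>.4]
        near[c]=ok[0]['rect'][:2] if ok else None
    if None in near.values(): print('miss'); continue
    L=[c for c in ims]; ms=[colmask(ims[c],n,near[c]) for c in L]
    for c,m in zip(L,ms):
        P=cloud(ims[c],m); print('   ',c,'npx',m.sum(),'z pct',np.percentile(P[:,2],[5,50,95,99]).round(4))
    P=cloud(ims['top'],ms[1]); x0=np.r_[np.median(P[:,:2],0),0.]
    for s in range(1):
        v,u=np.nonzero(ms[1])
        d=P[:,:2]-x0[:2]; w=d[np.argsort(-np.hypot(*d.T))[:15]].mean(0); x0[2]=np.arctan2(-w[1],-w[0])
    x,q=fit(n,[ims[c] for c in L],ms,x0); print('  FIT',x.round(4),'iou',round(q,3))
    for c,m in zip(L,ms): xx,qq=fit(n,[ims[c]],[m],x); print('   only',c,xx.round(4),round(qq,3))
for n in('compartment','pastry_brush','mug','pepper_mill','jar'):
    for c in ims:
        r=models.place_of(n,c)[:2]
        for q in r: print(n,c,round(q['score'],2),q['xy'],ray(ims[c],[q['xy']],.005)[0].round(4))
im=ims['top']; hsv=cv2.cvtColor(im['pixels'],cv2.COLOR_BGR2HSV)
t=models.outline_of('compartment','top'); print([(q['score'],q['rect']) for q in t])
cv2.imwrite('pics/tray.png',cv2.resize(im['pixels'][120:225,260:390],None,fx=5,fy=5,interpolation=cv2.INTER_CUBIC))
cv2.imwrite('pics/yel.png',cv2.resize(im['pixels'][130:290,150:290],None,fx=3.5,fy=3.5,interpolation=cv2.INTER_CUBIC))
E
python3 m.py
```

```text
cup_250 scene [(0.86, [240.0, 301.0, 29.0, 23.0]), (0.83, [317.0, 109.0, 23.0, 22.0]), (0.78, [354.0, 124.0, 29.0, 19.0]), (0.73, [312.0, 132.0, 22.0, 27.0]), (0.67, [235.0, 248.0, 37.0, 42.0]), (0.54, [401.0, 126.0, 27.0, 15.0])]
cup_250 top [(0.85, [421.0, 250.0, 35.0, 56.0]), (0.71, [466.0, 206.0, 20.0, 37.0]), (0.67, [175.0, 158.0, 15.0, 35.0]), (0.65, [242.0, 249.0, 29.0, 33.0]), (0.6, [191.0, 258.0, 25.0, 36.0]), (0.59, [199.0, 209.0, 25.0, 36.0])]
    scene npx 938 z pct [-0.0021  0.004   0.0304  0.034 ]
    top npx 1089 z pct [-0.0024  0.0029  0.0298  0.0334]Traceback (most recent call last):
  File "m.py", line 17, in <module>
    x,q=fit(n,[ims[c] for c in L],ms,x0); print('  FIT',x.round(4),'iou',round(q,3))
        ~~~^^^^^^^^^^^^^^^^^^^^^^^^^^^^^
  File "h.py", line 39, in fit
    best=min((minimize(cost,x0,method='Nelder-Mead',options=dict(initial_simplex=np.array([x0,x0+d*[.012,0,0],x0+d*[0,.012,0],x0+d*[0,0,.25]]),maxiter=120)) for d in(1,-1)),key=lambda r:r.fun)
  File "h.py", line 39, in <genexpr>
    best=min((minimize(cost,x0,method='Nelder-Mead',options=dict(initial_simplex=np.array([x0,x0+d*[.012,0,0],x0+d*[0,.012,0],x0+d*[0,0,.25]]),maxiter=120)) for d in(1,-1)),key=lambda r:r.fun)
                                                                                              ~~^~~~~~~~~~~~~
ValueError: operands could not be broadcast together with shapes (3,) (0,)
```

```bash
sed -i 's/x0+d\*\[\([^]]*\)\]/x0+d*np.array([\1])/g' h.py; python3 m.py | grep -v "\[(0"
```

```text
scene npx 938 z pct [-0.0021  0.004   0.0307  0.0355]
    top npx 1089 z pct [-0.0027  0.0028  0.0304  0.0346]
  FIT [ 0.4623 -0.2416 -0.447 ] iou 0.872
   only scene [ 0.4616 -0.2401 -0.453 ] 0.878
   only top [ 0.4622 -0.2402 -0.4402] 0.871
    scene npx 317 z pct [-0.0002  0.0149  0.0378  0.0403]
    top npx 429 z pct [-0.0028  0.0033  0.0382  0.042 ]
  FIT [ 0.4698  0.2503 -0.7033] iou 0.715
   only scene [ 0.4697  0.2502 -0.7046] 0.757
   only top [ 0.4711  0.2501 -0.7121] 0.678
    scene npx 228 z pct [0.0024 0.026  0.0458 0.0482]
    top npx 343 z pct [-0.0011  0.0141  0.046   0.0487]
  FIT [ 0.5938  0.3827 -0.2789] iou 0.738
   only scene [ 0.5958  0.3802 -0.3479] 0.738
   only top [ 0.5925  0.3833 -0.2804] 0.747
    scene npx 291 z pct [0.0014 0.0366 0.0534 0.0564]
    top npx 267 z pct [-0.      0.0355  0.0534  0.0557]
  FIT [ 0.5876 -0.383  -0.0858] iou 0.787
   only scene [ 0.5875 -0.3829 -0.0839] 0.804
   only top [ 0.5876 -0.383  -0.0859] 0.772
compartment scene 0.78 [331.8, 214.8] [0.6729 0.0053 0.005 ]
compartment top 0.64 [328.6, 177.3] [0.6616 0.0117 0.005 ]
pastry_brush scene 0.86 [351.0, 198.5] [0.7028 0.0901 0.005 ]
pastry_brush top 0.94 [305.1, 162.4] [0.709  0.0804 0.005 ]
mug scene 0.97 [258.7, 192.1] [ 0.4192 -0.0212  0.005 ]
mug top 0.86 [343.8, 261.8] [ 0.4127 -0.0257  0.005 ]
pepper_mill scene 0.61 [311.5, 288.0] [ 0.7262 -0.2493  0.005 ]
pepper_mill top 0.72 [417.3, 157.1] [ 0.7165 -0.2528  0.005 ]
jar scene 0.89 [367.4, 160.3] [0.6899 0.2618 0.005 ]
jar top 0.79 [246.4, 167.0] [0.6995 0.2551 0.005 ]
```

View pics/tray.png

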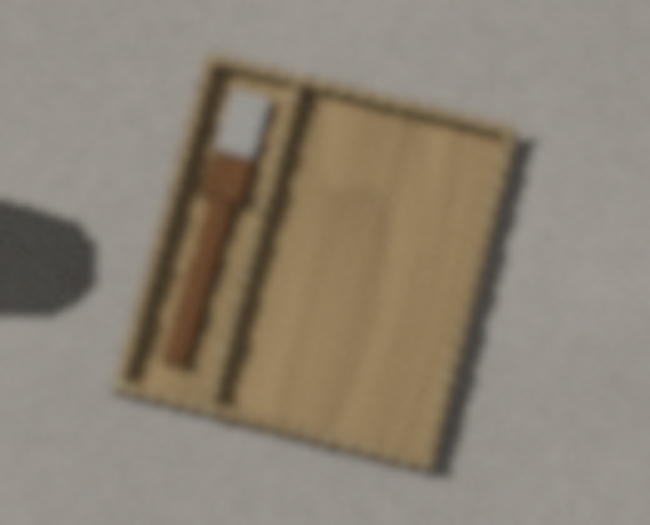

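View pics/yel.png

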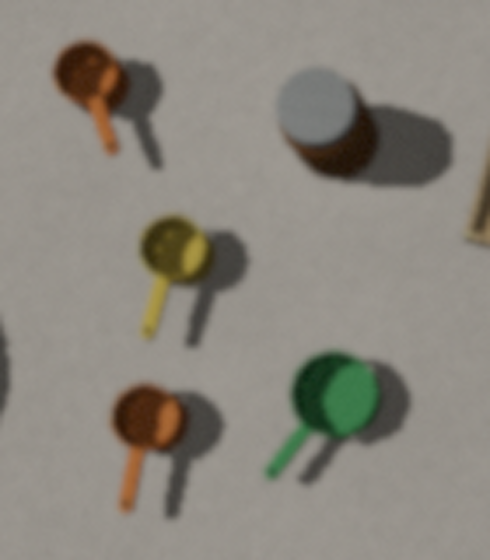

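The crops confirm that yellow is at (200,202), next to the two oranges, and that green is at (246,243). The tray's outer corners in top pixels are about (301,132), (362,146), (347,214) and (283,198). I'll refine the fits with the network masks and fit the tray rectangle.

```bash
cat > m2.py <<'E'
from h import *
import sys
ims={n:cams.get_image(n) for n in('scene','top')}; L=list(ims)
X0={'cup_250':(.4623,-.2410,-.447),'cup_125':(.470,.250,-.703),'cup_80':(.594,.382,-.30),'cup_60':(.5876,-.383,-.086)}
ov={c:ims[c]['pixels'].copy() for c in L}
for n,x0 in X0.items():
    x0=np.array(x0); ms=[]
    for c in L:
        ctr=proj(ims[c],[[x0[0],x0[1],.02]])[0]
        r=[q for k in CUP for q in models.outline_of(k,c) if np.hypot(*(np.array(q['rect'][:2])-ctr))<14]
        net=np.mean([q['mask'] for q in r],0)>.5
        hsv=cv2.cvtColor(ims[c]['pixels'],cv2.COLOR_BGR2HSV); lo,hi=HUE[n]; h=hsv[...,0].astype(int); h=np.where(h>170,h-180,h)
        V,U=np.mgrid[:400,:640]
        col=(h>=lo-8)&(h<=hi+8)&(hsv[...,1]>75)&(np.hypot(U-ctr[0],V-ctr[1])<42)
        nl,lab=cv2.connectedComponents(col.astype(np.uint8)); k=np.bincount(lab[col]).argmax(); col=lab==k
        ms.append((net,col))
    for i,t in enumerate(('net','col')):
        for Ls in((0,1),(0,),(1,)):
            x,q=fit(n,[ims[L[j]] for j in Ls],[ms[j][i] for j in Ls],x0); print(n,t,Ls,[int(ms[j][i].sum()) for j in Ls],x.round(4),round(q,3))
            if Ls==(0,1) and t=='col': xb=x
    P=np.vstack([cloud(ims[c],ms[j][1]) for j,c in enumerate(L)]); R=Rot.from_euler('z',-xb[2]).as_matrix(); q=(P-[xb[0],xb[1],0])@R.T*1000
    hp=q[(q[:,0]<-CUP[n][0]-6)&(abs(q[:,1])<9)]; print('   handle pts',len(hp),'z med',np.median(hp[:,2]).round(1),'y med',np.median(hp[:,1]).round(1))
def rect(p,w=.106,d=.095,z=.022):
    a=Rot.from_euler('z',p[2]).as_matrix()[:2,:2]; return np.c_[np.array([[w,d],[w,-d],[-w,-d],[-w,d]])@a.T+p[:2],[z]*4]
q=np.array([[301.4,131.6],[362.4,145.6],[347.4,214],[283.4,198]])
print(ray(ims['top'],q,.022).round(4))
r=minimize(lambda p:((proj(ims['top'],rect(p))-q)**2).sum(),[.66,.03,-.25],method='Nelder-Mead'); p=r.x
a=Rot.from_euler('z',p[2]).as_matrix()[:2,:2]; comp=p[:2]+a@[0,-.027]
print('tray',p.round(4),r.fun,'compartment',comp.round(4))
V,U=np.mgrid[:400,:640]
out=[]
for c in L:
    u=proj(ims[c],rect(p)); b=cv2.resize(ims[c]['pixels'],None,fx=4,fy=4,interpolation=cv2.INTER_CUBIC)
    cv2.polylines(b,[np.int32((u+.5)*4)],True,(0,0,255),1)
    cv2.circle(b,tuple(np.int32((proj(ims[c],[[*comp,.005]])[0]+.5)*4)),3,(255,0,0),-1)
    k=np.int32(u.mean(0)*4); out.append(b[k[1]-200:k[1]+200,k[0]-200:k[0]+200])
    m=np.zeros((400,640),np.uint8); cv2.fillConvexPoly(m,np.int32(proj(ims[c],np.c_[np.array([[.09,.05],[.09,-.05],[-.09,-.05],[-.09,.05]])@a.T+comp,[.005]*4])),1)
    print('floor z',np.median(cloud(ims[c],m>0)[:,2]))
cv2.imwrite('pics/tr2.png',np.hstack(out))
E
python3 m2.py
```

```text
return _methods._mean(a, axis=axis, dtype=dtype,
  ret = ret.dtype.type(ret / rcount)
Traceback (most recent call last):
  File "m2.py", line 19, in <module>
    x,q=fit(n,[ims[L[j]] for j in Ls],[ms[j][i] for j in Ls],x0); print(n,t,Ls,[int(ms[j][i].sum()) for j in Ls],x.round(4),round(q,3))
        ~~~^^^^^^^^^^^^^^^^^^^^^^^^^^^^^^^^^^^^^^^^^^^^^^^^^^^^^
  File "h.py", line 32, in fit
    v,u=np.nonzero(m); b=(slice(max(0,v.min()-15)*S,(v.max()+15)*S),slice(max(0,u.min()-15)*S,(u.max()+15)*S))
        ~~~~~~~~~~^^^
ValueError: Calling nonzero on 0d arrays is not allowed. Use np.atleast_1d(scalar).nonzero() instead. If the context of this error is of the form `arr[nonzero(cond)]`, just use `arr[cond]`.
```

```bash
sed -i "s/        net=.*/        net=None/; s/r=\[q for k in CUP.*/pass/; s/for i,t in enumerate(('net','col')):/for i,t in ((1,'col'),):/" m2.py; python3 m2.py
```

```text
cup_250 col (0, 1) [977, 1160] [ 0.4618 -0.2409 -0.4487] 0.919
cup_250 col (0,) [977] [ 0.4621 -0.2412 -0.4569] 0.914
cup_250 col (1,) [1160] [ 0.4618 -0.2414 -0.4528] 0.924
   handle pts 96 z med 31.4 y med 0.8
cup_125 col (0, 1) [351, 501] [ 0.4719  0.2508 -0.6914] 0.812
cup_125 col (0,) [351] [ 0.4718  0.2519 -0.6848] 0.838
cup_125 col (1,) [501] [ 0.4726  0.2515 -0.6915] 0.791
   handle pts 68 z med 37.4 y med -0.6
cup_80 col (0, 1) [285, 401] [ 0.5956  0.3837 -0.2755] 0.882
cup_80 col (0,) [285] [ 0.5958  0.3829 -0.2748] 0.899
cup_80 col (1,) [401] [ 0.5949  0.3847 -0.2636] 0.874
   handle pts 101 z med 43.1 y med -1.3
cup_60 col (0, 1) [329, 309] [ 0.5872 -0.3823 -0.0634] 0.88
cup_60 col (0,) [329] [ 0.587  -0.3814 -0.0516] 0.899
cup_60 col (1,) [309] [ 0.5859 -0.3818 -0.0492] 0.876
   handle pts 130 z med 51.1 y med 0.8
[[ 0.7993  0.0892  0.022 ]
 [ 0.7509 -0.0902  0.022 ]
 [ 0.5476 -0.0396  0.022 ]
 [ 0.5991  0.1439  0.022 ]]
tray [ 0.6743  0.0258 -0.261 ] 2.853140442454241 compartment [ 6.673e-01 -3.000e-04]
floor z 0.004655533508941108
floor z 0.004319057076661623
```

View pics/tr2.png

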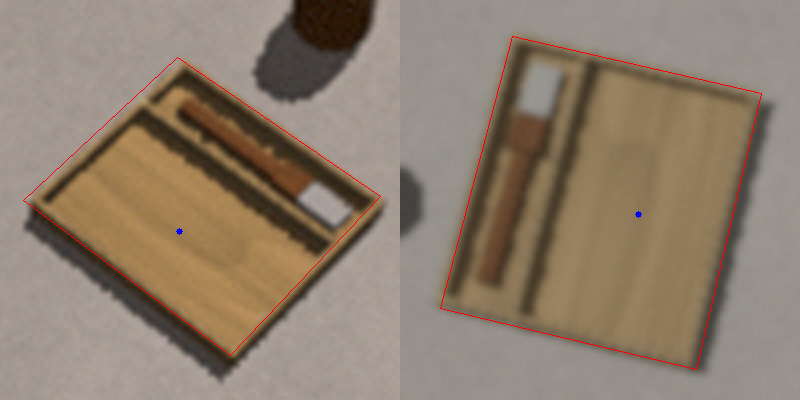

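The fits agree with the heights from depth: handle tops at 31, 37, 43 and 51 mm, tray floor at about 4.5 mm. First reach is the blue handle, gripped 84 mm from the cup axis.

```bash
cat >> h.py <<'E'
def hand(c,yaw,r): return np.array(c)-r*np.array([np.cos(yaw),np.sin(yaw)])
E
python3 -c "
from h import *
p=hand((.4618,-.2411),-.4487,.084);print(p);go(*p,.10,-.4487)"
```

```text
[ 0.38611501 -0.20466125]
shift mm [ 263.3 -276.3  131.3] turn deg [ 0.  -0.  50.7] j7 -0.09 clk 1.95
```

```bash
python3 -m handwheel '-1 0.037 -0.039 0.018 0 0 10.2; -1 0.074 -0.077 0.037 0 0 20.3; -1 0.11 -0.116 0.055 0 0 30.5; -1 0.147 -0.155 0.074 0 0 40.6; -1 0.184 -0.193 0.092 0 0 50.7' 60; python3 -c "
from h import *
p=hand((.4618,-.2411),-.4487,.084);go(*p,.10,-.4487)"
```

```text
clock: 2.58
ee_pos: [0.3497, -0.3128, 0.1393]
orientation: [0.975, -0.223, 0.0, 0.0]
wrist_force: [0.6, -0.1, -0.8]
finger_gap: 0.997
grip_force: 0.0
shift mm [ -14.3 -113.2   39.3] turn deg [ 0.  -0.  -0.1] j7 -1.4 clk 2.58
```

```bash
python3 -m handwheel '-1 -0.005 -0.04 0.014 0 0 0; -1 -0.01 -0.08 0.028 0 0 0; -1 -0.0143 -0.1132 0.04 0 0 0; -1 -0.0143 -0.1132 0.04 0 0 0; -1 -0.0143 -0.1132 0.04 0 0 0'; python3 -c "
from h import *
p=hand((.4618,-.2411),-.4487,.084);go(*p,.012,-.4487)
im=cams.get_image('scene');u=proj(im,[[*p,.03]])[0].astype(int);cv2.imwrite('pics/b1.png',cv2.resize(im['pixels'][u[1]-60:u[1]+60,u[0]-70:u[0]+90],None,fx=5,fy=5))"
```

```text
clock: 3.2
ee_pos: [0.3851, -0.2069, 0.1]
orientation: [0.975, -0.221, 0.0, 0.0]
wrist_force: [-0.5, -0.6, -0.0]
finger_gap: 1.004
grip_force: 0.0
shift mm [-0.1 -2.5 88. ] turn deg [ 0.  -0.   0.2] j7 -1.64 clk 3.2
```

View pics/b1.png

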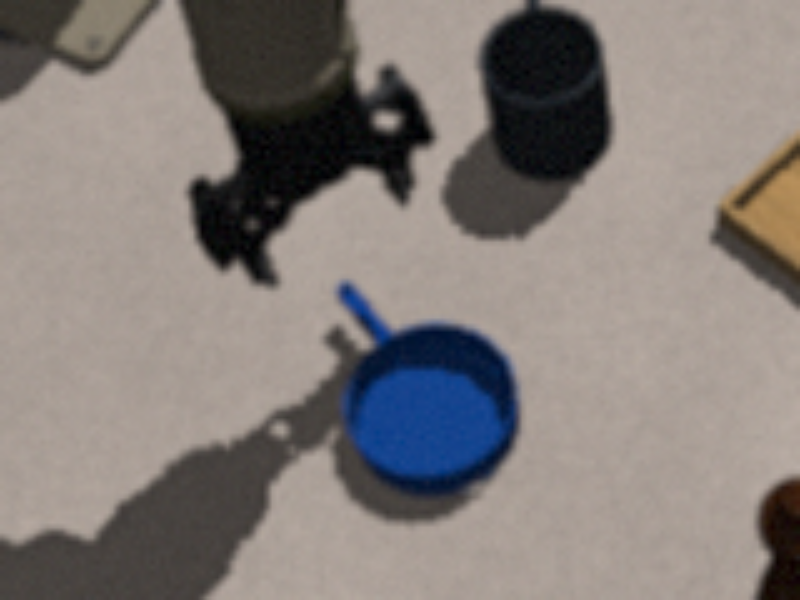

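The open fingers straddle the blue handle, so I go down and close.

```bash
python3 -m handwheel '-1 0 0 0.03 0 0 0; -1 0 0 0.06 0 0 0; -1 0 0 0.08 0 0 0; -1 0 0 0.088 0 0 0; -1 0 0 0.088 0 0 0'; python3 -m handwheel '1 0 0 0 0 0 0; 1 0 0 0 0 0 0; 1 0 0 0 0 0 0; 1 0 0 0 0 0 0; 1 0 0 0 0 0 0' 60;
```

```text
clock: 3.88
ee_pos: [0.385, -0.2067, 0.0118]
orientation: [0.975, -0.221, -0.0, 0.0]
wrist_force: [-0.4, -0.3, 0.3]
finger_gap: 0.997
grip_force: 0.0
clock: 4.5
ee_pos: [0.3852, -0.2062, 0.0118]
orientation: [0.975, -0.221, 0.0, 0.0]
wrist_force: [-1.1, 0.4, 2.5]
finger_gap: 0.131
grip_force: 58.4
```

```bash
python3 -m handwheel '1 0 0 -0.03 0 0 0; 1 0 0 -0.06 0 0 0; 1 0 0 -0.09 0 0 0; 1 0 0 -0.09 0 0 0; 1 0 0 -0.09 0 0 0'; python3 -c "
from h import *
p=hand((.6873,-.0067),-.261,.0842);print(p);go(*p,.10,-.261)"
```

```text
clock: 5.12
ee_pos: [0.3846, -0.206, 0.101]
orientation: [0.975, -0.221, -0.0, -0.0]
wrist_force: [0.6, 0.6, -2.0]
finger_gap: 0.135
grip_force: 58.5
[0.60595165 0.01502754]
shift mm [ 104.6 -294.8    0.9] turn deg [  0.    0.  -10.5] j7 -1.64 clk 5.12
```

```bash
python3 -m handwheel '1 0.015 -0.042 0 0 0 -2; 1 0.03 -0.084 0 0 0 -4; 1 0.045 -0.126 0 0 0 -6; 1 0.06 -0.168 0 0 0 -8; 1 0.075 -0.21 0 0 0 -10.5'; python3 -m handwheel '1 0.0175 -0.031 0 0 0 0; 1 0.03 -0.055 0 0 0 0; 1 0.042 -0.075 0 0 0 0; 1 0.045 -0.079 0 0 0 0; 1 0.045 -0.079 0 0 0 0'; python3 -c "
from h import *
p=hand((.6873,-.0067),-.261,.0842);print(p);go(*p,.10,-.261)
im=cams.get_image('scene');u=proj(im,[[*p,.1]])[0].astype(int);cv2.imwrite('pics/b2.png',cv2.resize(im['pixels'][u[1]-60:u[1]+60,u[0]-70:u[0]+90],None,fx=5,fy=5))"
```

```text
clock: 5.75
ee_pos: [0.5433, -0.0478, 0.1001]
orientation: [0.992, -0.13, -0.001, -0.0]
wrist_force: [-0.0, -0.6, -0.3]
finger_gap: 0.134
grip_force: 58.6
clock: 6.38
ee_pos: [0.6064, 0.0154, 0.1006]
orientation: [0.991, -0.13, -0.001, 0.0]
wrist_force: [-0.4, -0.4, -1.4]
finger_gap: 0.135
grip_force: 58.6
[0.60595165 0.01502754]
shift mm [-0.3  0.4  0.6] turn deg [ 0.   0.1 -0. ] j7 -2.08 clk 6.38
```

View pics/b2.png

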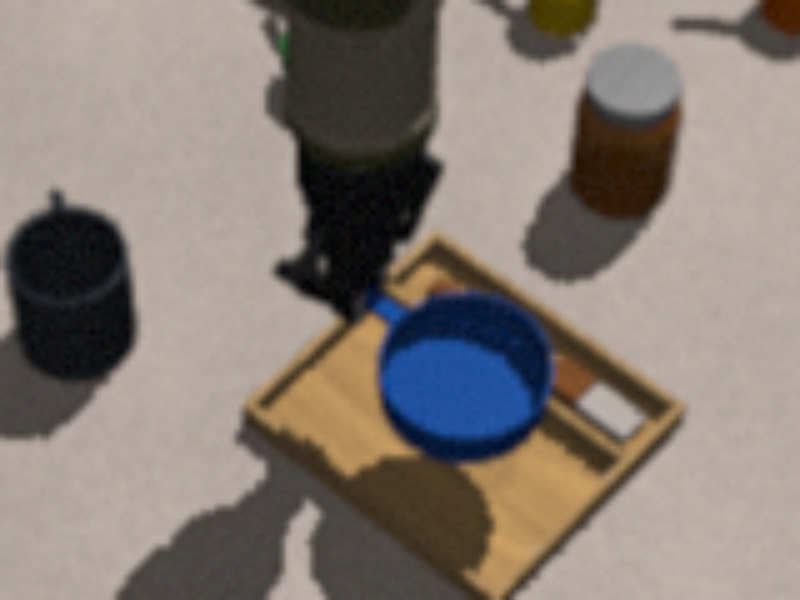

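Blue is held level above the compartment. I lower it and open partly.

```bash
python3 -m handwheel '1 0 0 0.03 0 0 0; 1 0 0 0.055 0 0 0; 1 0 0 0.072 0 0 0; 1 0 0 0.080 0 0 0; 1 0 0 0.0835 0 0 0'; python3 -m handwheel '1 0 0 0 0 0 0; 0.2 0 0 0 0 0 0; 0.2 0 0 0 0 0 0; 0.2 0 0 0 0 0 0; 0.2 0 0 0 0 0 0'; python3 -m handwheel '0.2 0 0 -0.02 0 0 0; 0.2 0 0 -0.05 0 0 0; -1 0 0 -0.09 0 0 0; -1 0 0 -0.12 0 0 0; -1 0 0 -0.12 0 0 0'
cat > chk.py <<'E'
from h import *
import sys
def chk(n,x0,z0,cs=('scene','top'),save=None):
    L=[cams.get_image(c) for c in cs]; ms=[]; x0=np.array(x0)
    for im in L:
        ctr=proj(im,[[x0[0],x0[1],z0+.02]])[0]; hsv=cv2.cvtColor(im['pixels'],cv2.COLOR_BGR2HSV); lo,hi=HUE[n]; h=hsv[...,0].astype(int); h=np.where(h>170,h-180,h)
        V,U=np.mgrid[:400,:640]; col=(h>=lo-8)&(h<=hi+8)&(hsv[...,1]>(140 if n=='cup_80' and z0>0 else 75))&(np.hypot(U-ctr[0],V-ctr[1])<42)
        nl,lab=cv2.connectedComponents(col.astype(np.uint8)); col=lab==np.bincount(lab[col]).argmax(); ms.append(col)
        P=cloud(im,col); print('z pct',np.percentile(P[:,2],[5,50,90,98]).round(4),int(col.sum()))
    for j in range(len(L)): x,q=fit(n,[L[j]],[ms[j]],x0,z0); print(n,cs[j],x.round(4),round(q,3))
    x,q=fit(n,L,ms,x0,z0); print(n,'both',x.round(4),round(q,3))
    if save:
        im=L[0]; u=proj(im,[[x[0],x[1],z0]])[0].astype(int); cv2.imwrite(save,cv2.resize(im['pixels'][u[1]-50:u[1]+50,u[0]-65:u[0]+65],None,fx=6,fy=6,interpolation=cv2.INTER_CUBIC))
    return x
E
python3 -c "
from chk import *
chk('cup_250',(.6873,-.0067,-.261),.005,save='pics/b3.png')
print(hand((.472,.2512),-.69,.072));go(*hand((.472,.2512),-.69,.072),.13,-.69)"
```

```text
clock: 7.05
ee_pos: [0.6072, 0.0156, 0.0183]
orientation: [0.991, -0.131, 0.0, 0.0]
wrist_force: [0.0, 0.1, -0.1]
finger_gap: 0.128
grip_force: 58.6
clock: 7.68
ee_pos: [0.6071, 0.0158, 0.0182]
orientation: [0.991, -0.13, 0.0, 0.0]
wrist_force: [-1.2, 0.4, -0.5]
finger_gap: 0.401
grip_force: 0.0
clock: 8.3
ee_pos: [0.6088, 0.0161, 0.1424]
orientation: [0.991, -0.13, 0.003, -0.0]
wrist_force: [0.5, -0.9, -0.2]
finger_gap: 0.997
grip_force: 0.0
z pct [0.0031 0.0103 0.0341 0.0382] 906Traceback (most recent call last):
  File "<string>", line 3, in <module>
    chk('cup_250',(.6873,-.0067,-.261),.005,save='pics/b3.png')
    ~~~^^^^^^^^^^^^^^^^^^^^^^^^^^^^^^^^^^^^^^^^^^^^^^^^^^^^^^^^
  File "chk.py", line 8, in chk
    nl,lab=cv2.connectedComponents(col.astype(np.uint8)); col=lab==np.bincount(lab[col]).argmax(); ms.append(col)
                                                                   ~~~~~~~~~~~~~~~~~~~~~~~~~~~~^^
ValueError: attempt to get argmax of an empty sequence
```

```bash
python3 -c "
from chk import *
chk('cup_250',(.6873,-.0067,-.261),.005,cs=('scene',),save='pics/b3.png')
print(hand((.472,.2512),-.69,.072));go(*hand((.472,.2512),-.69,.072),.14,-.69)"
```

```text
z pct [0.0034 0.0106 0.0342 0.0393] 901
cup_250 scene [ 0.6906 -0.0037 -0.2418] 0.908
cup_250 both [ 0.6906 -0.0037 -0.2418] 0.908
[0.41647029 0.29703068]
shift mm [-256.5 -222.6   -1.9] turn deg [ 0.   0.  24.5] j7 -2.07 clk 8.45
```

View pics/b3.png

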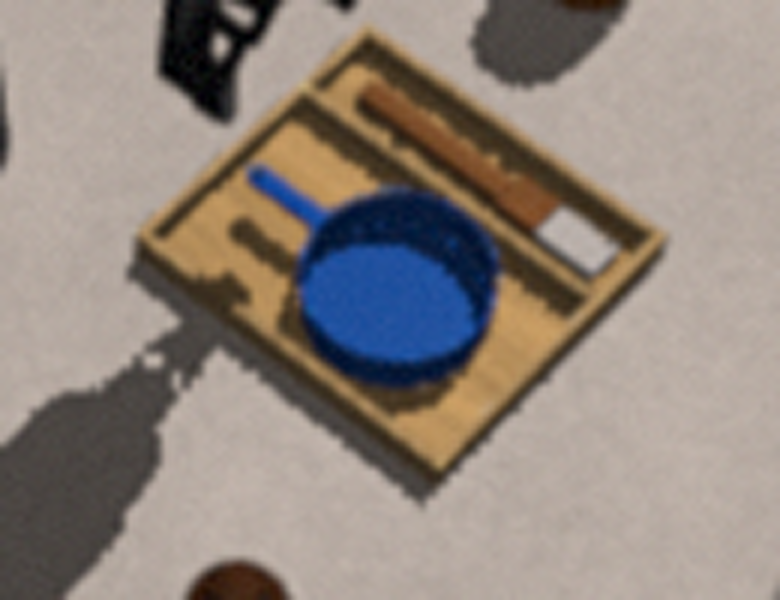

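Blue stands in the wide compartment with its handle along the tray. Green is next.

```bash
python3 -m handwheel '-0.2 -0.034 -0.03 0 0 0 5; -0.2 -0.069 -0.06 0 0 0 10; -0.2 -0.103 -0.09 0 0 0 15; -0.2 -0.138 -0.12 0 0 0 20; -0.2 -0.172 -0.15 0 0 0 24.5'; python3 -c "
from h import *
go(*hand((.472,.2512),-.69,.072),.14,-.69)"
```

```text
clock: 9.07
ee_pos: [0.5094, 0.1543, 0.127]
orientation: [0.958, -0.287, -0.007, 0.012]
wrist_force: [-1.0, 0.4, -0.7]
finger_gap: 0.597
grip_force: 0.0
shift mm [-156.1  -67.9  -13.8] turn deg [1.6 0.3 6.2] j7 -2.57 clk 9.07
```

Joint 7 is close to its limit (-2.57), so I turn half round the other way while travelling.

```bash
python3 -m handwheel '-0.2 -0.03 -0.014 -0.01 0 0 -10; -0.2 -0.06 -0.028 -0.014 0 0 -20; -0.2 -0.09 -0.042 -0.014 0 0 -30; -0.2 -0.12 -0.055 -0.014 0 0 -40; -0.2 -0.156 -0.068 -0.014 0 0 -50'; python3 -m handwheel '-0.2 0 0 0 0 0 -10.5; -0.2 0 0 0 0 0 -21; -0.2 0 0 0 0 0 -31.5; -0.2 0 0 0 0 0 -42; -0.2 0 0 0 0 0 -52.5';python3 -m handwheel '-0.2 0 0 0 0 0 -10.5; -0.2 0 0 0 0 0 -21; -0.2 0 0 0 0 0 -31.5; -0.2 0 0 0 0 0 -42; -0.2 0 0 0 0 0 -52.5'; python3 -c "
from h import *
go(*hand((.472,.2512),-.69,.072),.14,-.69)"
```

```text
clock: 9.7
ee_pos: [0.4169, 0.2965, 0.1398]
orientation: [0.989, 0.148, -0.012, 0.008]
wrist_force: [-0.3, 0.1, 0.5]
finger_gap: 0.601
grip_force: 0.0
clock: 10.32
ee_pos: [0.4172, 0.2959, 0.1398]
orientation: [0.821, 0.57, -0.014, 0.002]
wrist_force: [-0.8, 0.0, 0.4]
finger_gap: 0.603
grip_force: 0.0
clock: 10.95
ee_pos: [0.4173, 0.2959, 0.1398]
orientation: [0.485, 0.875, -0.014, -0.004]
wrist_force: [1.0, -0.2, 0.3]
finger_gap: 0.598
grip_force: 0.0
shift mm [ 1.3 -0.1 -0.2] turn deg [ -1.7   0.1 -18.4] j7 -0.24 clk 10.95
```

```bash
python3 -m handwheel '-0.2 0 0 0 -0.8 0 -9; -0.2 0.001 0 0 -1.7 0.1 -18.4; -0.2 0.001 0 0 -1.7 0.1 -18.4; -0.2 0.001 0 0 -1.7 0.1 -18.4; -0.2 0.001 0 0 -1.7 0.1 -18.4'; python3 -c "
from chk import *
chk('cup_125',(.472,.2512,-.69),0,cs=('scene',),save='pics/g1.png')
go(*hand((.472,.2512),-.69,.072),.019,-.69)"
```

```text
clock: 11.58
ee_pos: [0.4172, 0.2972, 0.1405]
orientation: [0.342, 0.94, 0.001, 0.001]
wrist_force: [0.7, -0.8, 0.4]
finger_gap: 0.598
grip_force: 0.0
z pct [-0.0002  0.0164  0.0366  0.0402] 346
cup_125 scene [ 0.4725  0.2506 -0.6899] 0.825
cup_125 both [ 0.4725  0.2506 -0.6899] 0.825
shift mm [  0.5  -0.9 121.6] turn deg [ 0.1  0.  -0.5] j7 0.07 clk 11.62
```

View pics/g1.png

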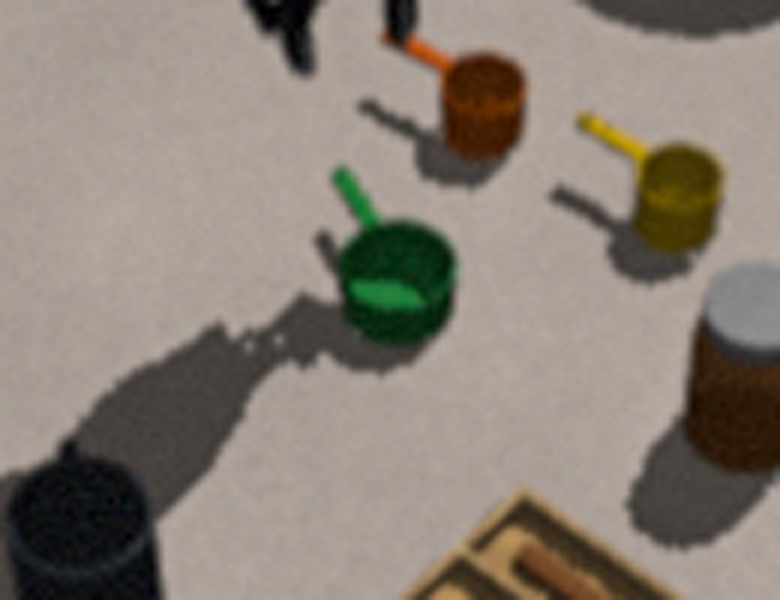

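The open fingers are above the green handle and clear of the orange cup. Go down and grip.

```bash
python3 -m handwheel '-0.2 0 0 0.04 0 0 0; -0.2 0 0 0.075 0 0 0; -0.2 0 0 0.105 0 0 0; -0.2 0 0 0.121 0 0 0; -0.2 0 0 0.121 0 0 0'; python3 -m handwheel '1 0 0 0 0 0 0; 1 0 0 0 0 0 0; 1 0 0 0 0 0 0; 1 0 0 0 0 0 0; 1 0 0 0 0 0 0' 60;  python3 -m handwheel '1 0 0 -0.04 0 0 0; 1 0 0 -0.08 0 0 0; 1 0 0 -0.12 0 0 0; 1 0 0 -0.13 0 0 0; 1 0 0 -0.13 0 0 0'; python3 -c "
from h import *
r=np.linalg.norm(np.array([.4722,.2510])-[.4172,.2972]);print(r);p=hand((.6885,-.0055),-.261,r);print(p);go(*p,.14,-.261)"
```

```text
clock: 12.25
ee_pos: [0.4171, 0.2972, 0.0191]
orientation: [0.341, 0.94, 0.001, 0.0]
wrist_force: [-0.1, 0.8, 0.2]
finger_gap: 0.601
grip_force: 0.0
clock: 12.88
ee_pos: [0.4179, 0.298, 0.0203]
orientation: [0.341, 0.94, 0.002, 0.001]
wrist_force: [0.1, 1.4, 5.7]
finger_gap: 0.136
grip_force: 58.7
clock: 13.5
ee_pos: [0.4173, 0.2969, 0.1494]
orientation: [0.341, 0.94, 0.001, 0.001]
wrist_force: [-0.2, 0.0, -1.8]
finger_gap: 0.134
grip_force: 58.6
0.07182924195618384
[0.61910344 0.01303531]
shift mm [-336.9  -88.1    9.5] turn deg [  0.1   0.1 -25. ] j7 0.08 clk 13.5
```

```bash
python3 -m handwheel '1 -0.042 -0.011 0 0 0 -5; 1 -0.084 -0.022 0 0 0 -10; 1 -0.126 -0.033 0 0 0 -15; 1 -0.168 -0.044 0 0 0 -20; 1 -0.21 -0.055 0 0 0 -25'; python3 -c "
from h import *
p=hand((.6885,-.0055),-.261,.0718);print(p);go(*p,.12,-.261)"
```

```text
clock: 14.12
ee_pos: [0.5428, 0.1187, 0.1475]
orientation: [0.128, 0.992, 0.0, -0.001]
wrist_force: [0.7, 0.5, -0.4]
finger_gap: 0.133
grip_force: 58.6
[0.61913169 0.01302776]
shift mm [-100.8  -82.7   27.3] turn deg [ 0.  -0.1  0.2] j7 0.92 clk 14.12
```

```bash
python3 -m handwheel '1 -0.035 -0.029 0.006 0 0 0; 1 -0.07 -0.058 0.012 0 0 0; 1 -0.1 -0.082 0.022 0 0 0; 1 -0.1 -0.082 0.027 0 0 0; 1 -0.1 -0.082 0.027 0 0 0'; python3 -c "
from chk import *
x=chk('cup_125',(.6885,-.0055,-.261),.10,cs=('scene',),save='pics/g2.png')
p=hand((.6885,-.0055),-.261,.0718);print(p);go(*p,.028,-.261)"
```

```text
clock: 14.75
ee_pos: [0.6172, 0.0159, 0.1205]
orientation: [0.13, 0.992, 0.001, -0.001]
wrist_force: [-0.6, 1.0, 0.2]
finger_gap: 0.135
grip_force: 58.6
z pct [0.0985 0.1125 0.1357 0.1402] 527
cup_125 scene [ 0.6872 -0.0029 -0.2914] 0.864
cup_125 both [ 0.6872 -0.0029 -0.2914] 0.864
[0.61913169 0.01302776]
shift mm [-2.5 -3.2 93.3] turn deg [ 0.1 -0.   0.1] j7 1.1 clk 14.8
```

View pics/g2.png

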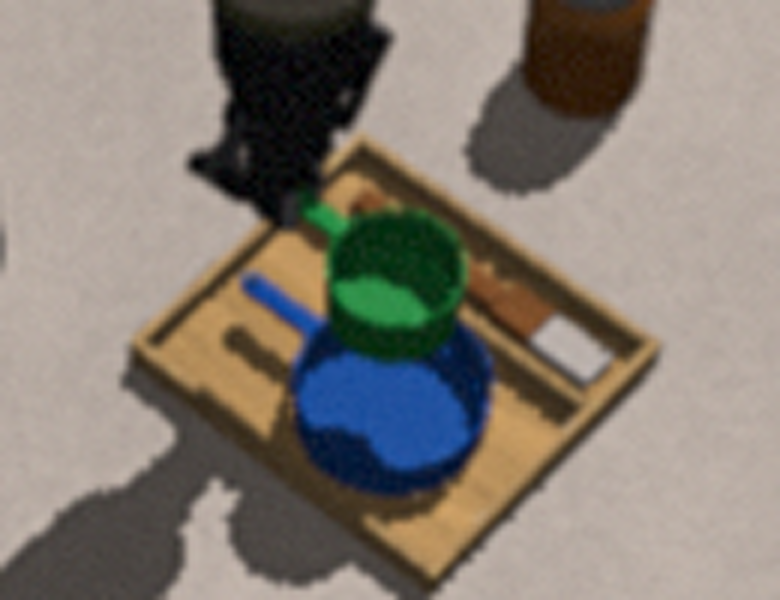

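Green is level above blue. Lower it with the small correction and release.

```bash
python3 -m handwheel '1 -0.002 -0.002 0.03 0 0 0; 1 -0.002 -0.002 0.055 0 0 0; 1 -0.002 -0.002 0.075 0 0 0; 1 -0.002 -0.002 0.086 0 0 0; 1 -0.002 -0.002 0.0925 0 0 0'; python3 -m handwheel '1 0 0 0 0 0 0; 0.2 0 0 0 0 0 0; 0.2 0 0 0 0 0 0; 0.2 0 0 0 0 0 0; 0.2 0 0 0 0 0 0'; python3 -m handwheel '0.2 0 0 -0.02 0 0 0; 0.2 0 0 -0.05 0 0 0; 0.2 0 0 -0.09 0 0 0; 0.2 0 0 -0.12 0 0 0; 0.2 0 0 -0.12 0 0 0'; python3 -c "
from chk import *
x=chk('cup_125',(.6885,-.0055,-.261),.008,cs=('scene',),save='pics/g3.png')
chk('cup_250',(.6885,-.0055,-.261),.005,cs=('scene',))
p=hand((.5955,.3837),-.27,.066);print(p);go(*p,.14,-.27)"
```

```text
clock: 15.42
ee_pos: [0.6197, 0.0141, 0.0332]
orientation: [0.129, 0.992, 0.001, 0.0]
wrist_force: [-34.2, 0.1, 65.1]
finger_gap: 0.131
grip_force: 93.5
clock: 16.05
ee_pos: [0.6201, 0.0129, 0.0299]
orientation: [0.13, 0.992, 0.001, 0.001]
wrist_force: [-0.7, -0.3, 0.5]
finger_gap: 0.401
grip_force: 0.0
clock: 16.68
ee_pos: [0.6217, 0.0131, 0.1543]
orientation: [0.13, 0.992, 0.001, 0.004]
wrist_force: [0.0, -0.4, -0.8]
finger_gap: 0.398
grip_force: 0.0
z pct [0.0072 0.0227 0.0453 0.0492] 538
cup_125 scene [ 0.693  -0.0013 -0.1773] 0.922
cup_125 both [ 0.693  -0.0013 -0.1773] 0.922
z pct [0.0051 0.0215 0.0369 0.0399] 403
cup_250 scene [ 0.6968 -0.0026 -0.1104] 0.405
cup_250 both [ 0.6968 -0.0026 -0.1104] 0.405
[0.53189112 0.40130427]
shift mm [185.2 352.7  11.2] turn deg [0.1 0.1 0.6] j7 1.11 clk 16.77
```

View pics/g3.png

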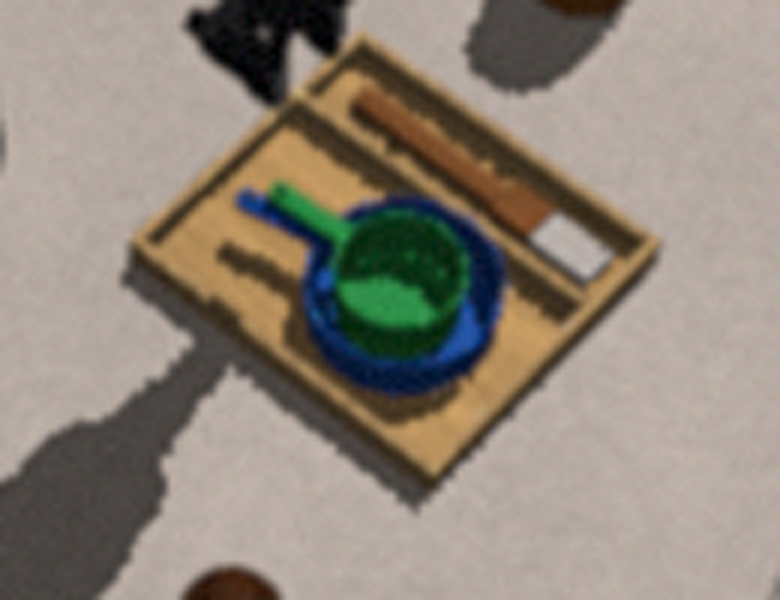

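Green sits in blue, but the fingertips pressed on the blue handle underneath (65 N). For yellow I'll point the handle to the other end of the tray, so nothing lies under the fingers. First I move to yellow, then recheck the nest with both cameras.

```bash
python3 -m handwheel '-0.2 0.023 0.044 0 0 0 0; -0.2 0.046 0.088 0 0 0 0; -0.2 0.069 0.132 0 0 0 0; -0.2 0.092 0.176 0 0 0 0; -0.2 0.115 0.22 0.004 0 0 0'; python3 -m handwheel '-0.2 0.023 0.044 0.004 0 0 0; -0.2 0.046 0.088 0.004 0 0 0; -0.2 0.069 0.128 0.004 0 0 0; -0.2 0.07 0.132 0.004 0 0 0; -0.2 0.07 0.132 0.004 0 0 0'; python3 -c "
from chk import *
p=hand((.5955,.3837),-.27,.066);go(*p,.14,-.27)
x=chk('cup_125',(.691,-.004,-.2),.008)
im=cams.get_image('top'); u=proj(im,[[*x[:2],.04]])[0].astype(int); cv2.imwrite('pics/n1.png',cv2.resize(im['pixels'][u[1]-50:u[1]+50,u[0]-65:u[0]+65],None,fx=6,fy=6,interpolation=cv2.INTER_CUBIC))
for n in('cup_250','cup_125'):
  lo,hi=HUE[n]
  for c in('top','scene'):
    im=cams.get_image(c); hsv=cv2.cvtColor(im['pixels'],cv2.COLOR_BGR2HSV)
    m=(hsv[...,0]>=lo-8)&(hsv[...,0]<=hi+8)&(hsv[...,1]>75)
    P=cloud(im,m); d=P[:,:2]-x[:2]; r=np.hypot(*d.T); P=P[(r<.12)]; d=P[:,:2]-x[:2]; a=d@[-np.cos(-.22),-np.sin(-.22)]
    k=a>CUP[n][0]/1000+.012; print(n,c,k.sum(),'handle z',np.median(P[k,2]).round(4))
    if n=='cup_250':
      k=(P[:,2]>.03)&(np.hypot(*d.T)>.042)&(np.hypot(*d.T)<.065); Q=P[k]; A=np.c_[2*Q[:,:2],np.ones(k.sum())]; s=np.linalg.lstsq(A,(Q[:,:2]**2).sum(1),rcond=None)[0]; print('rim circle',s[:2].round(4),np.sqrt(s[2]+(s[:2]**2).sum()).round(4)); B=np.c_[Q[:,:2]-s[:2],np.ones(len(Q))]; print('rim plane',np.linalg.lstsq(B,Q[:,2],rcond=None)[0].round(3))
"
```

```text
clock: 17.4
ee_pos: [0.5646, 0.2562, 0.1457]
orientation: [0.13, 0.992, 0.001, 0.0]
wrist_force: [0.7, 0.1, -0.4]
finger_gap: 0.603
grip_force: 0.0
clock: 18.02
ee_pos: [0.5317, 0.4, 0.1416]
orientation: [0.13, 0.992, 0.0, 0.0]
wrist_force: [0.2, -0.7, 0.4]
finger_gap: 0.597
grip_force: 0.0
shift mm [0.1 1.4 1.6] turn deg [0.  0.  0.6] j7 0.43 clk 18.02
z pct [0.0074 0.0229 0.0455 0.0489] 537
z pct [0.0059 0.013  0.0456 0.0486] 622
cup_125 scene [ 0.6934 -0.0011 -0.1674] 0.927
cup_125 top [ 0.6943 -0.0011 -0.1667] 0.915
cup_125 both [ 0.6939 -0.0012 -0.1739] 0.919
cup_250 top 19 handle z 0.0372
rim circle [ 0.6931 -0.0028] 0.0513
rim plane [-0.019 -0.013  0.036]
cup_250 scene 25 handle z 0.0364
rim circle [ 0.6947 -0.0036] 0.0525
rim plane [-0.007 -0.006  0.035]
cup_125 top 60 handle z 0.0453
cup_125 scene 44 handle z 0.0444
```

View pics/n1.png

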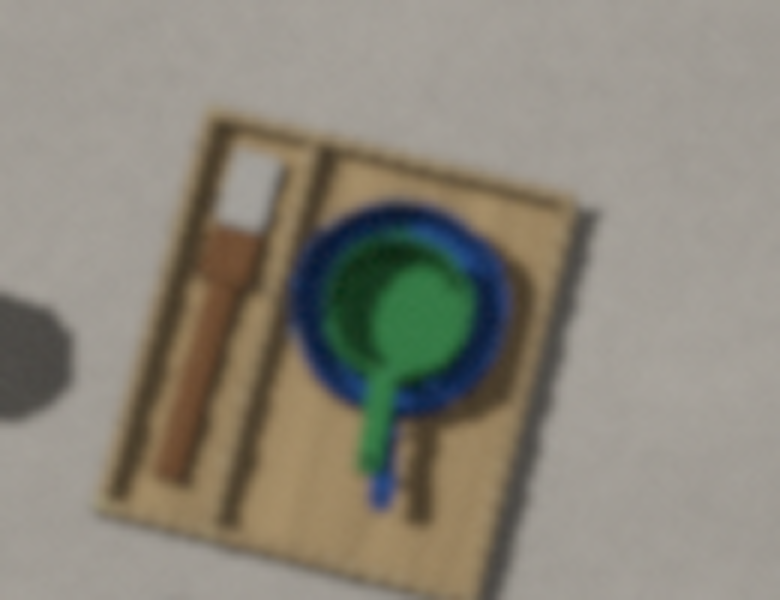

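The nest checks out. Handle tops are at 37 and 45 mm and the rims are level. The green axis is at (0.694,-0.001), and both handles are within about 8° of the tray's length. Now I grip yellow.

```bash
python3 -m handwheel '-0.2 0 0.001 0.04 0 0 0; -0.2 0 0.001 0.075 0 0 0; -0.2 0 0.001 0.1 0 0 0; -0.2 0 0.001 0.116 0 0 0.6; -0.2 0 0.001 0.116 0 0 0.6'; python3 -m handwheel '1 0 0 0 0 0 0; 1 0 0 0 0 0 0; 1 0 0 0 0 0 0; 1 0 0 0 0 0 0; 1 0 0 0 0 0 0' 60;  python3 -m handwheel '1 0 0 -0.04 0 0 0; 1 0 0 -0.08 0 0 0; 1 0 0 -0.12 0 0 0; 1 0 0 -0.14 0 0 0; 1 0 0 -0.14 0 0 0'; python3 -c "
from chk import *
o=get_obs();a=-.27;d=np.array([.5955,.3837])-o['ee_pos'][:2];print('r',d@[np.cos(a),np.sin(a)],'lat',d@[-np.sin(a),np.cos(a)])
chk('cup_80',(*d+o['ee_pos'][:2],a),.14,cs=('scene',))
p=hand((.694,-.0012),-.261+np.pi,.066);print(p);go(*p,.165,-.261)"
```

```text
clock: 19.0
ee_pos: [0.532, 0.4012, 0.0258]
orientation: [0.135, 0.991, 0.0, 0.0]
wrist_force: [-0.4, 1.0, 0.3]
finger_gap: 0.599
grip_force: 0.0
clock: 19.62
ee_pos: [0.5325, 0.4023, 0.0273]
orientation: [0.135, 0.991, 0.001, 0.001]
wrist_force: [-2.7, 0.1, 5.8]
finger_gap: 0.131
grip_force: 58.8
clock: 20.25
ee_pos: [0.5325, 0.4017, 0.1672]
orientation: [0.135, 0.991, 0.001, 0.002]
wrist_force: [0.5, 0.0, -0.5]
finger_gap: 0.132
grip_force: 58.6
r 0.06557291097648107 lat -0.0005568751453682804
z pct [0.1435 0.1688 0.1818 0.1859] 273
cup_80 scene [ 0.5948  0.3853 -0.2511] 0.764
cup_80 both [ 0.5948  0.3853 -0.2511] 0.764
[ 0.75776474 -0.01823109]
shift mm [-329.9 -343.7    0.5] turn deg [ 0.1  0.1 -0.6] j7 0.42 clk 20.3
```

```bash
python3 -m handwheel '1 -0.033 -0.034 0 0 0 0; 1 -0.066 -0.068 0 0 0 10; 1 -0.099 -0.102 0 0 0 20; 1 -0.132 -0.136 0 0 0 30; 1 -0.165 -0.17 0 0 0 40'; python3 -c "
from chk import *
p=hand((.694,-.0012),-.261+np.pi,.066);go(*p,.165,-.261)"
```

```text
clock: 20.92
ee_pos: [0.6453, 0.1915, 0.1638]
orientation: [0.468, 0.884, -0.0, -0.001]
wrist_force: [0.1, 0.7, -0.3]
finger_gap: 0.131
grip_force: 58.6
shift mm [-236.7  -24.6   -1.4] turn deg [ -0.   -0.1 -40.9] j7 0.14 clk 20.93
```

```bash
python3 -m handwheel '1 -0.045 -0.005 0 0 0 10; 1 -0.09 -0.01 0 0 0 20; 1 -0.135 -0.015 0 0 0 30; 1 -0.18 -0.019 0 0 0 40; 1 -0.22 -0.023 0 0 0 50'; python3 -m handwheel '1 0 0 0 0 0 10; 1 0 0 0 0 0 20; 1 0 0 0 0 0 30; 1 0 0 0 0 0 40; 1 0 0 0 0 0 50';  python3 -c "
from chk import *
p=hand((.694,-.0012),-.261+np.pi,.066);go(*p,.165,-.261)"
```

```text
clock: 21.55
ee_pos: [0.7508, -0.003, 0.1633]
orientation: [0.798, 0.603, -0.0, -0.001]
wrist_force: [0.4, 0.5, -0.1]
finger_gap: 0.132
grip_force: 58.6
clock: 22.18
ee_pos: [0.7502, -0.0012, 0.1633]
orientation: [0.978, 0.209, -0.001, -0.001]
wrist_force: [-0.6, 0.9, -0.6]
finger_gap: 0.13
grip_force: 58.6
shift mm [-0.  18.7 -1.8] turn deg [-0.1  0.1 39.1] j7 -1.19 clk 22.18
```

```bash
python3 -m handwheel '1 0 0.006 0 0 0 10; 1 0 0.012 0 0 0 20; 1 0 0.0187 0.01 0 0 30; 1 0 0.0187 0.02 0 0 39; 1 0 0.0187 0.03 0 0 39'; python3 -c "
from chk import *
x=chk('cup_80',(.694,-.0012,2.88),.107,cs=('scene',),save='pics/y2.png')
p=hand((.694,-.0012),-.261+np.pi,.066);go(*p,.05,-.261)"
```

```text
clock: 22.8
ee_pos: [0.758, -0.018, 0.1333]
orientation: [0.992, -0.126, -0.001, -0.0]
wrist_force: [-0.4, 0.4, -0.2]
finger_gap: 0.132
grip_force: 58.6
z pct [0.0106 0.1232 0.1472 0.2345] 358
cup_80 scene [ 6.9750e-01 -1.1000e-03  2.1417e+00] 0.79
cup_80 both [ 6.9750e-01 -1.1000e-03  2.1417e+00] 0.79
shift mm [ 0.6  0.3 82.1] turn deg [-0.   0.2  0.6] j7 -1.79 clk 22.85
```

View pics/y2.png

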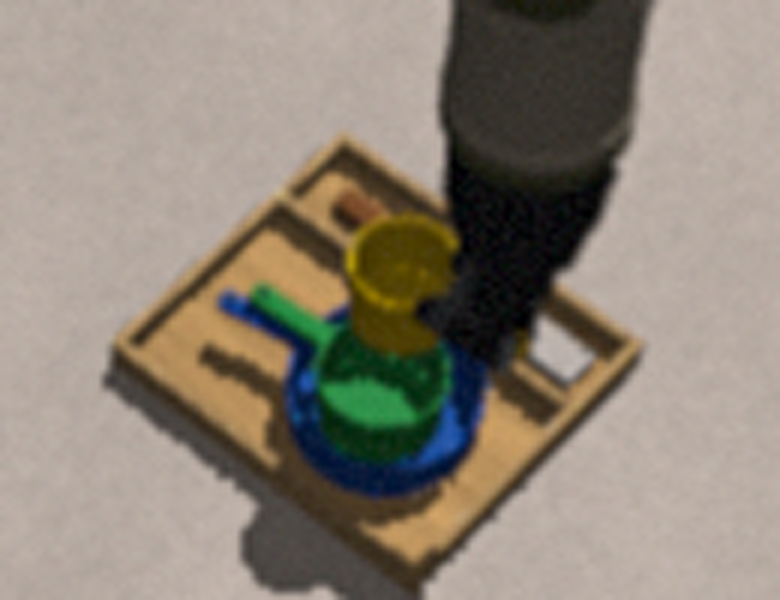

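Yellow hangs upright over green, with its handle away from the others. I lower it in two stages.

```bash
python3 -m handwheel '1 0 0 0.025 0 0 0; 1 0 0 0.05 0 0 0; 1 0 0 0.065 0 0 0; 1 0 0 0.078 0 0 0.6; 1 0 0 0.08 0 0 0.6';  python3 -m handwheel '1 0 0 0.005 0 0 0; 1 0 0 0.009 0 0 0; 1 0 0 0.013 0 0 0; 1 0 0 0.0155 0 0 0; 1 0 0 0.0155 0 0 0'
```

```text
clock: 23.48
ee_pos: [0.7588, -0.0176, 0.0555]
orientation: [0.991, -0.131, 0.0, -0.001]
wrist_force: [0.0, -0.7, 0.7]
finger_gap: 0.131
grip_force: 58.6
clock: 24.1
ee_pos: [0.7591, -0.0176, 0.0406]
orientation: [0.991, -0.131, 0.001, -0.001]
wrist_force: [0.9, -0.4, -0.1]
finger_gap: 0.133
grip_force: 58.6
```

```bash
python3 -m handwheel '1 0 0 0.001 0 0 0; 1 0 0 0.002 0 0 0; 1 0 0 0.003 0 0 0; 1 0 0 0.003 0 0 0; 1 0 0 0.003 0 0 0'
```

```text
clock: 24.72
ee_pos: [0.7597, -0.0177, 0.0386]
orientation: [0.991, -0.132, 0.002, -0.001]
wrist_force: [1.9, 0.1, 5.8]
finger_gap: 0.129
grip_force: 59.2
```

Contact at 6 N, as expected. Release and lift.

```bash
python3 -m handwheel '1 0 0 0 0 0 0; 0.2 0 0 0 0 0 0; 0.2 0 0 0 0 0 0; 0.2 0 0 0 0 0 0; 0.2 0 0 0 0 0 0'; python3 -m handwheel '0.2 0 0 -0.02 0 0 0; 0.2 0 0 -0.05 0 0 0; 0.2 0 0 -0.08 0 0 0; 0.2 0 0 -0.11 0 0 0; 0.2 0 0 -0.12 0 0 0'; python3 -c "
from chk import *
p=hand((.587,-.382),-.06,.06);print(p);go(*p,.16,-.06)"
```

```text
clock: 25.35
ee_pos: [0.759, -0.0176, 0.0376]
orientation: [0.991, -0.132, 0.001, -0.001]
wrist_force: [-0.0, -0.6, 0.3]
finger_gap: 0.401
grip_force: 0.0
clock: 25.98
ee_pos: [0.7601, -0.0179, 0.1618]
orientation: [0.991, -0.132, 0.003, -0.001]
wrist_force: [0.2, 0.4, -0.5]
finger_gap: 0.402
grip_force: 0.0
[ 0.52710797 -0.37840216]
shift mm [-130.9  408.8   -0.5] turn deg [ -0.2  -0.4 -11.7] j7 -1.8 clk 25.98
```

```bash
python3 -m handwheel '0.2 -0.015 0.047 -0.002 0 0 -2; -0.2 -0.03 0.094 -0.002 0 0 -5; -0.2 -0.045 0.141 -0.002 0 0 -8; -0.2 -0.06 0.188 -0.002 0 -0.4 -10; -0.2 -0.075 0.235 -0.002 0 -0.4 -11.7'; python3 -c "
from chk import *
p=hand((.587,-.382),-.06,.06);go(*p,.14,-.06)"
```

```text
clock: 26.6
ee_pos: [0.624, -0.2264, 0.1591]
orientation: [1.0, -0.029, -0.003, -0.001]
wrist_force: [0.0, 0.2, 0.4]
finger_gap: 0.596
grip_force: 0.0
shift mm [-87.7 157.5  19.1] turn deg [-0.2  0.3  0.1] j7 -1.28 clk 26.6
```

```bash
python3 -m handwheel '-0.2 -0.022 0.04 0 0 0 0; -0.2 -0.044 0.08 0.005 0 0 0; -0.2 -0.066 0.12 0.01 0 0 0; -0.2 -0.088 0.157 0.018 0 0 0; -0.2 -0.088 0.157 0.018 0 0 0'; python3 -c "
from chk import *
x=chk('cup_60',(.587,-.382,-.06),0)
p=hand((.587,-.382),-.06,.06);go(*p,.036,-.06)
x=chk('cup_80',(.694,-.001,2.88),.011,save='pics/y3.png')
im=cams.get_image('top'); u=proj(im,[[*x[:2],.04]])[0].astype(int); b=cv2.resize(im['pixels'][u[1]-45:u[1]+45,u[0]-40:u[0]+40],None,fx=5,fy=5,interpolation=cv2.INTER_CUBIC)
im=cams.get_image('scene'); u=proj(im,[[*x[:2],.04]])[0].astype(int); b2=cv2.resize(im['pixels'][u[1]-45:u[1]+45,u[0]-40:u[0]+40],None,fx=5,fy=5,interpolation=cv2.INTER_CUBIC)
cv2.imwrite('pics/y3.png',np.hstack([b2[:,:400],b[:,:400]]))
x=chk('cup_125',(.694,-.001,-.17),.008)
"
```

```text
clock: 27.22
ee_pos: [0.5242, -0.3805, 0.1406]
orientation: [0.999, -0.033, -0.004, -0.001]
wrist_force: [-1.3, 0.3, 0.3]
finger_gap: 0.599
grip_force: 0.0
z pct [0.0008 0.0377 0.053  0.056 ] 333
z pct [-0.0007  0.0286  0.0533  0.2437] 156
cup_60 scene [ 0.5876 -0.381  -0.0516] 0.908
cup_60 top [ 0.5862 -0.3814 -0.3481] 0.481
cup_60 both [ 0.5872 -0.3813 -0.0527] 0.687
shift mm [1.000e-01 2.300e+00 1.051e+02] turn deg [-0.2  0.3 -0. ] j7 -0.99 clk 27.32
z pct [0.0111 0.0416 0.0558 0.0584] 344
z pct [0.009  0.0224 0.0542 0.0576] 363
cup_80 scene [6.999e-01 1.200e-03 2.850e+00] 0.817
cup_80 top [ 6.9850e-01 -1.0000e-04  2.9023e+00] 0.832
cup_80 both [6.9970e-01 3.0000e-04 2.8757e+00] 0.821
z pct [0.0101 0.037  0.0465 0.0485] 227
z pct [0.0058 0.0366 0.0479 0.0509] 241
cup_125 scene [ 0.6956 -0.0011 -0.1651] 0.403
cup_125 top [ 6.922e-01 -4.000e-04 -1.825e-01] 0.325
cup_125 both [ 0.6952 -0.0013 -0.1859] 0.363
```

View pics/y3.png

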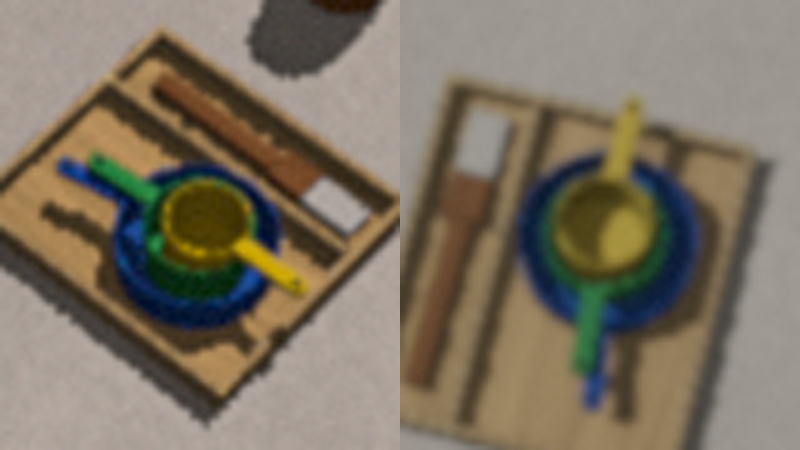

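Yellow sits in green with its rim at about 55 mm, as it should be, and its handle points to the far end. My picture budget is used up, so from here I check numerically. Grip red, then measure the yellow rim by depth.

```bash
python3 -m handwheel '-0.2 0 0.001 0.035 0 0 0; -0.2 0 0.002 0.065 0 0 0; -0.2 0 0.002 0.09 0 0.3 0; -0.2 0 0.002 0.1035 0 0.3 0; -0.2 0 0.002 0.1035 0 0.3 0'; python3 -m handwheel '1 0 0 0 0 0 0; 1 0 0 0 0 0 0; 1 0 0 0 0 0 0; 1 0 0 0 0 0 0; 1 0 0 0 0 0 0' 60;  python3 -m handwheel '1 0 0 -0.04 0 0 0; 1 0 0 -0.08 0 0 0; 1 0 0 -0.115 0 0 0; 1 0 0 -0.13 0 0 0; 1 0 0 -0.13 0 0 0'; cat > rim.py <<'E'
from h import *
from scipy.optimize import least_squares
def rim(lo,hi,zr,rm,c0,hd,sat=110):
    out=[]
    for c in('top','scene'):
        im=cams.get_image(c); hsv=cv2.cvtColor(im['pixels'],cv2.COLOR_BGR2HSV)
        h=hsv[...,0].astype(int); h=np.where(h>170,h-180,h); m=(h>=lo)&(h<=hi)&(hsv[...,1]>sat); P=cloud(im,m); d=P[:,:2]-c0; r=np.hypot(*d.T)
        k=(r<rm+.009)&(abs(P[:,2]-zr)<.005)&~((d@hd>0)&(abs(d@[-hd[1],hd[0]])<.011)); Q=P[k]
        s=least_squares(lambda p:np.hypot(Q[:,0]-p[0],Q[:,1]-p[1])-rm,c0,loss='soft_l1',f_scale=.002).x
        B=np.c_[Q[:,:2]-s,np.ones(len(Q))]; print(c,len(Q),s.round(4),'plane',np.linalg.lstsq(B,Q[:,2],rcond=None)[0].round(3)); out.append(s)
    return np.mean(out,0)
E
python3 -c "
from chk import *; from rim import rim
d=np.array([np.cos(-.261),np.sin(-.261)])
y=rim(20,35,.055,.0267,np.array([.698,0]),d)
g=rim(50,90,.046,.0344,np.array([.694,-.001]),-d,75)
b=rim(100,128,.037,.0519,np.array([.694,-.002]),-d,75)
print(y,g,b)
o=get_obs();a=-.055;q=np.array([.5874,-.3813])-o['ee_pos'][:2];r=q@[np.cos(a),np.sin(a)];print('r',r,'lat',q@[-np.sin(a),np.cos(a)])
chk('cup_60',(.5874,-.3813,a),.13,cs=('scene',))
p=hand(y,-.261,r);print(p);go(*p,.16,-.261)"
```

```text
clock: 28.25
ee_pos: [0.5272, -0.3778, 0.0372]
orientation: [1.0, -0.03, -0.0, -0.002]
wrist_force: [0.1, 0.7, 0.9]
finger_gap: 0.597
grip_force: 0.0
clock: 28.88
ee_pos: [0.5274, -0.3787, 0.0384]
orientation: [1.0, -0.03, 0.0, -0.001]
wrist_force: [-2.0, 0.1, 6.3]
finger_gap: 0.127
grip_force: 58.9
clock: 29.5
ee_pos: [0.5275, -0.3787, 0.1679]
orientation: [1.0, -0.03, 0.001, -0.001]
wrist_force: [0.3, -0.7, 0.2]
finger_gap: 0.126
grip_force: 58.5
top 38 [ 0.6993 -0.0015] plane [0.005 0.005 0.055]
scene 54 [ 0.7021 -0.0018] plane [ 0.007 -0.01   0.053]
top 31 [ 0.6952 -0.0018] plane [-0.007  0.036  0.045]
scene 26 [ 0.697  -0.0024] plane [-0.012  0.022  0.044]
top 60 [ 0.6938 -0.003 ] plane [-0.007  0.003  0.036]
scene 60 [ 0.6968 -0.0041] plane [0.008 0.006 0.036]
[ 0.70068868 -0.0016202 ] [ 0.69608951 -0.00213758] [ 0.69531142 -0.00357594]
r 0.06062545925794889 lat 0.0003383715091670563
z pct [0.1261 0.1616 0.18   0.1858] 360
cup_60 scene [ 0.5883 -0.3823 -0.0786] 0.822
cup_60 both [ 0.5883 -0.3823 -0.0786] 0.822
[0.64211646 0.014024  ]
shift mm [  91.6 -398.6    7.9] turn deg [-0.2  0.1 11.5] j7 -0.99 clk 29.85
```

```bash
python3 -m handwheel '1 0.009 -0.045 0 0 0 2; 1 0.018 -0.09 0 0 0 4; 1 0.028 -0.135 0 0 0 6; 1 0.038 -0.18 0 0 0 8; 1 0.05 -0.225 0 0 0 11.5'; python3 -c "
from h import *
go(*hand((.6985,-.001),-.261,.0606),.145,-.261)"
```

```text
clock: 30.48
ee_pos: [0.5907, -0.1556, 0.1681]
orientation: [0.991, -0.131, -0.0, -0.001]
wrist_force: [0.7, 0.2, 0.2]
finger_gap: 0.132
grip_force: 58.6
shift mm [   3.5 -177.1   23.6] turn deg [-0.1  0.  -0.1] j7 -1.59 clk 30.48
```

```bash
python3 -m handwheel '1 0.001 -0.045 0 0 0 0; 1 0.002 -0.09 0 0 0 0; 1 0.003 -0.135 0.005 0 0 0; 1 0.004 -0.175 0.013 0 0 0; 1 0.004 -0.175 0.023 0 0 0';  python3 -m handwheel '1 0 0 0 0 0 0; 1 0 0 0 0 0 0; 1 0 0 0 0 0 0; 1 0 0 0 0 0 0; 1 0 0 0 0 0 0'; python3 -c "
from chk import *; from rim import rim
d=np.array([np.cos(-.261),np.sin(-.261)])
o=get_obs();print(o['ee_pos'])
z0=o['ee_pos'][2]-.038
x=chk('cup_60',(*(o['ee_pos'][:2]+.0606*d),-.261),z0,cs=('scene',)); print('dead',o['ee_pos'][:2]+.0606*d)
go(*hand((.6985,-.001),-.261,.0606),.07,-.261)"
```

```text
clock: 31.1
ee_pos: [0.6398, 0.0159, 0.145]
orientation: [0.992, -0.127, -0.0, -0.002]
wrist_force: [-0.8, -0.7, -0.3]
finger_gap: 0.127
grip_force: 58.6
clock: 31.72
ee_pos: [0.6396, 0.011, 0.146]
orientation: [0.992, -0.13, 0.0, -0.001]
wrist_force: [-0.3, 0.1, -0.6]
finger_gap: 0.131
grip_force: 58.6
[0.63955028 0.01096194 0.14597557]
z pct [0.0086 0.1294 0.1578 0.1616] 438
cup_60 scene [ 0.6981 -0.0015 -0.2416] 0.665
cup_60 both [ 0.6981 -0.0015 -0.2416] 0.665
dead [ 0.69809791 -0.00467569]
shift mm [-0.5 -3.4 75.9] turn deg [-0.2  0.   0. ] j7 -1.88 clk 31.77
```

```bash
python3 -m handwheel '1 0.001 -0.003 0.01 0 0 0; 1 0.001 -0.003 0.025 0 0 0; 1 0.001 -0.003 0.042 0 0 0; 1 0.001 -0.003 0.058 0 0 0; 1 0.001 -0.003 0.062 0 0 0';  python3 -m handwheel '1 0 0 0.005 0 0 0; 1 0 0 0.01 0 0 0; 1 0 0 0.015 0 0 0; 1 0 0 0.02 0 0 0; 1 0 0 0.02 0 0 0'; python3 -c "
from h import *
go(*hand((.6985,-.001),-.261,.0606),.052,-.261)"
```

```text
clock: 32.4
ee_pos: [0.6403, 0.0139, 0.0819]
orientation: [0.992, -0.13, -0.001, -0.001]
wrist_force: [-0.3, -1.0, 0.1]
finger_gap: 0.133
grip_force: 58.6
clock: 33.02
ee_pos: [0.641, 0.014, 0.0633]
orientation: [0.992, -0.13, -0.0, -0.001]
wrist_force: [0.5, 0.2, -1.3]
finger_gap: 0.126
grip_force: 58.6
shift mm [-1.1 -0.3 11.3] turn deg [-0.1  0.1  0. ] j7 -1.87 clk 33.02
```

Red's foot is inside yellow with no contact. The last 11 mm go slowly.

```bash
python3 -m handwheel '1 0 0 0.003 0 0 0; 1 0 0 0.006 0 0 0; 1 0 0 0.008 0 0 0; 1 0 0 0.01 0 0 0; 1 0 0 0.01 0 0 0'; python3 -m handwheel '1 0 0 0.001 0 0 0; 1 0 0 0.002 0 0 0; 1 0 0 0.002 0 0 0; 1 0 0 0.002 0 0 0; 1 0 0 0.002 0 0 0'
```

```text
clock: 33.65
ee_pos: [0.6412, 0.014, 0.0536]
orientation: [0.992, -0.13, -0.0, -0.001]
wrist_force: [-1.0, -0.2, -0.7]
finger_gap: 0.13
grip_force: 58.6
clock: 34.28
ee_pos: [0.6413, 0.0142, 0.0526]
orientation: [0.992, -0.13, 0.0, -0.001]
wrist_force: [-4.0, 1.2, 6.8]
finger_gap: 0.128
grip_force: 59.5
```

Contact came at the expected height, so I release, lift, move off towards the robot and check.

```bash
python3 -m handwheel '1 0 0 0 0 0 0; 0.4 0 0 0 0 0 0; 0.2 0 0 0 0 0 0; 0.2 0 0 0 0 0 0; 0.2 0 0 0 0 0 0'; python3 -m handwheel '0.2 0 0 -0.02 0 0 0; 0.2 0 0 -0.05 0 0 0; 0.2 0 0 -0.09 0 0 0; 0.2 0 0 -0.13 0 0 0; 0.2 0 0 -0.15 0 0 0'; python3 -m handwheel '0.2 -0.02 0.04 0 0 0 0; 0.2 -0.04 0.09 0 0 0 0; 0.2 -0.06 0.14 0 0 0 0; 0.2 -0.08 0.19 0 0 0 0; 0.2 -0.1 0.24 0 0 0 0'; python3 -c "
from chk import *; from rim import rim
d=np.array([np.cos(-.261),np.sin(-.261)])
r=rim(-8,8,.066,.0204,np.array([.699,-.001]),-d)
y=rim(18,36,.055,.0267,np.array([.699,-.001]),d)
g=rim(50,90,.046,.0344,np.array([.695,-.002]),-d,75)
b=rim(100,128,.037,.0519,np.array([.695,-.003]),-d,75)
print(r,y,g,b)
chk('cup_60',(*r,-.261),.014); chk('cup_80',(.699,-.001,2.88),.011,)
for n,s in(('cup_60',-1),('cup_80',1),('cup_125',-1),('cup_250',-1)):
  lo,hi=HUE[n]
  for c in('top','scene'):
    im=cams.get_image(c); hsv=cv2.cvtColor(im['pixels'],cv2.COLOR_BGR2HSV); h=hsv[...,0].astype(int); h=np.where(h>170,h-180,h)
    P=cloud(im,(h>=lo-5)&(h<=hi+5)&(hsv[...,1]>120)); e=P[:,:2]-[.697,-.002]; a=e@d*s; l=e@[-d[1],d[0]]
    k=(a>max(CUP[n][0]/1000+.012,.04))&(a<.12)&(abs(l)<.035)&(P[:,2]>.02); print(n,c,k.sum(),'handle z',np.median(P[k,2]).round(4),np.percentile(P[k,2],[10,90]).round(3),'yaw off',(np.polyfit(s*a[k],l[k],1)[0]).round(2) if k.sum()>3 else None)
"
```

```text
clock: 34.9
ee_pos: [0.6412, 0.014, 0.0517]
orientation: [0.992, -0.13, -0.0, -0.001]
wrist_force: [-0.7, 0.3, -0.3]
finger_gap: 0.397
grip_force: 0.0
clock: 35.52
ee_pos: [0.6422, 0.0136, 0.2063]
orientation: [0.992, -0.13, 0.002, -0.002]
wrist_force: [-0.9, -0.4, -0.8]
finger_gap: 0.404
grip_force: 0.0
clock: 36.15
ee_pos: [0.4818, -0.194, 0.2029]
orientation: [0.992, -0.13, 0.001, -0.001]
wrist_force: [0.4, -0.9, -0.3]
finger_gap: 0.401
grip_force: 0.0
top 14 [ 0.6961 -0.0007] plane [-0.095  0.035  0.066]
scene 26 [ 0.6996 -0.0015] plane [ 0.004 -0.016  0.065]
top 31 [ 0.6997 -0.0014] plane [0.01  0.012 0.055]
scene 27 [ 0.7023 -0.0017] plane [-0.047  0.008  0.053]
top 32 [ 0.6948 -0.0018] plane [0.021 0.001 0.046]
scene 28 [ 0.6976 -0.0029] plane [-0.017  0.001  0.046]
top 51 [ 0.6943 -0.0029] plane [-0.013  0.007  0.036]
scene 56 [ 0.6969 -0.0035] plane [0.    0.007 0.036]
[ 0.69787416 -0.00106436] [ 0.70098798 -0.00158959] [ 0.69621698 -0.0023428 ] [ 0.69561457 -0.00321344]
z pct [0.0178 0.0578 0.0675 0.0697] 232
z pct [0.0133 0.0514 0.0671 0.0694] 270
cup_60 scene [ 6.991e-01  3.000e-04 -2.738e-01] 0.721
cup_60 top [ 6.987e-01  5.000e-04 -2.444e-01] 0.838
cup_60 both [ 6.995e-01  4.000e-04 -2.445e-01] 0.774
z pct [0.0152 0.0505 0.0575 0.0598] 181
z pct [0.0127 0.0509 0.0579 0.0619] 159
cup_80 scene [7.0050e-01 8.0000e-04 2.8593e+00] 0.426
cup_80 top [ 6.9920e-01 -1.0000e-04  2.8928e+00] 0.359
cup_80 both [ 0.7005 -0.      2.871 ] 0.39
cup_60 top 42 handle z 0.0649 [0.061 0.068] yaw off 0.02
cup_60 scene 31 handle z 0.065 [0.062 0.07 ] yaw off -0.06
cup_80 top 50 handle z 0.0543 [0.051 0.058] yaw off 0.01
cup_80 scene 67 handle z 0.0536 [0.026 0.057] yaw off -0.04
cup_125 top 19 handle z 0.0456 [0.042 0.049] yaw off 0.01
cup_125 scene 38 handle z 0.0443 [0.039 0.047] yaw off 0.12
cup_250 top 12 handle z 0.035 [0.031 0.037] yaw off 0.1
cup_250 scene 22 handle z 0.0355 [0.033 0.039] yaw off 0.2
```

Rims and handles stand at the expected heights (66, 55, 46 and 37 mm). The axes are within about 5 mm of each other and the yaws are within limits.

```bash
python3 -c "
from bench import env
print(env.job_done())"
```

```text
the job is handed in; nothing more can be done
None
```

The job is handed in, with no verdict returned: by my last measurements the four cups stand nested, upright and fully down in the wide compartment, with handles along the tray; the brush, mug, mill and jar were not re-measured.

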